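# Lay out the sample station of a microscopy bench

## Robot

A 6-joint arm with a two-finger parallel gripper is mounted at the origin on the work surface. World frame = base frame: x ahead of the robot, y to its left, z up, the work surface at z = 0. Lengths are in mm, angles in rad, forces in N, time in s.
With the tool pointing down it reaches from about 350 to 850 mm from the base axis. Payload 8.1 kg.
Tool frame: the origin (TCP) lies at the very end of the fingers, on their centre line; the grasp point (between the pads) lies 19 mm behind it (env.hold_point_z is the distance from the TCP to the grasp point, in mm); z points along the fingers, y is the direction in which the jaws open and shut (so a half turn about z gives the same grasp; the last joint's range is limited). The gripper opens to 85 mm and grips with 20 to 120 N. Pads are 22 mm wide; open, the fingers measure 114 mm over their backs; the gripper's body (76 mm by 85 mm) begins 54 mm behind the grasp point. The pads swing forward as they close: fully open they stand 13 mm farther back than shut.
Start: joints at [1.189, 0.13, 1.488, -0, 1.523, -0.085], TCP at [175.455, 573.778, 231.292] pointing down, gripper open.
Joint ranges: [-2.96, 2.96], [-0.89, 2.26], [0.02, 2.5], [-1.34, 4.48], [0, 2.73], [-2.66, 2.66]. Speed limits (rad/s): [2.39, 2.39, 2.79, 3.14, 3.14, 3.14].

## Interface

Orientations are given as a unit quaternion [x, y, z, w].
In Python, from station import telemetry, vision, workorder, env gives the robot as it stands. The module is installed in compiled form; this text tells all that it offers.
- The arm moves only by the tool arm_command, never from a script. Its argument "moves" is a list of rows, each a list of 7 numbers: the shift along the tool's x, y, z each as a share of 250 mm, from -1 to 1, then the turn, a rotation vector about the tool's x, y, z each as a share of 180 degrees, from -1 to 1, then the gripper's target within -1 to 1 (fully open at 1, half-way at 0, shut at -1). A call has exactly 5 rows; each row shifts and turns the pose as measured when the row begins, along the tool's axes as they then stand; what a row does not reach is not made up. A row lasts 1/10 s, in which the tool goes at most 50 mm and 8.59 degrees, less where a joint would pass 70% of its speed; a pose out of reach is approached as far as the arm can. A call with a number of a shift or a turn outside -1 to 1 is refused whole. A call with a gripper value outside its range is refused whole. The fingers move at their own pace and stop on an object; "squeeze" is the grip in N (left out, the last holds). Time passes only in rows, so rows that do not move let the fingers close, or fill a call up. It gives the time, the measured TCP pose, the force and the opening at its end, in the units of the state.
- telemetry.state(): the state, without advancing time (a new reading comes with each control period).
- vision.capture(name): name is "side" or "top"; returns the picture (400x640x3 uint8, red, green, blue); there is no depth.
- vision.camera_info(name): a dict with "K" (3x3 intrinsics, pixels), "dist_coeffs" ([k1, k2, p1, p2, k3] as OpenCV has them; the pictures are not rectified), "R" (3x3) and "t" (3): a world point X has camera coordinates R X + t. Camera axes: x right, y down, z forward; pixel columns grow to the right and rows downward; lengths in mm; the calibration is good to about 2 mm. A picture is of the moment at which its call begins. camera_info takes no time and is no camera call.
- workorder.close_job(): hands the job in, once; it reports no verdict.
The state is a dict: "time": time; "q": joint angles; "dq": joint speeds; "tau": joint torques, N m; "ee_pos": TCP position; "ee_rot": TCP orientation; "wrist_force": force on the tool from outside, world axes, zero at the start; "torque": the same for the moment, N m; "finger_gap": finger opening in mm.
Only numpy, scipy, OpenCV 4.12 (cv2) and the standard library are available. Lean on these libraries where they do the work, as an engineer would, in place of code of your own. Each camera call takes 0.05 s, during which the arm holds its last target.

## Task

Please lay out the microscope bench for the next sample: put the blue dish holder in the centre of the round black plate, the red-lidded dish in the holder's recess so that it sits flat, and the black light shield centred on top of the dish, knob up. Stand the amber bottle to the left (as the robot sees it, facing the bench) of the orange slide box, level with the middle of its left face and about 20 mm clear of it, and stand the steel objective, wide end down as it is now, on the foot of the twin lamp midway between its two lamp heads. Keep the red dish the right way up throughout, and leave the green-lidded dish and the white bottle where they are.

Things in the scene. Friction and masses are not known exactly. Their poses are not given: they have to be found in the camera images.
- plate: Round black plate in a white rim, fixed flat on the bench: the sample plate. White rim 120 mm across and 10 mm high, black disc 104 mm across with its flat top 12 mm above the bench. A small grey 30 x 14 x 8 mm connector sticks out of one side and does not matter. Origin: centre of its underside, on the bench; z up.
- slidebox: Orange slide box, closed, fixed to the bench, with a white paper label on its lid: 80 mm long (along its own x), 60 mm wide (along its own y), 30 mm high. Origin: centre of its underside; its x points away from the robot and its y to the robot's left (turned by up to about 0.25 rad either way); so its left face, as the robot sees it, lies 30 mm from the origin along its +y.
- lampbar: Twin lamp, fixed to the bench: a flat grey foot 50 mm (own x) by 190 mm (own y), its flat top 4 mm above the bench, with two upright black lamp heads with white and yellow tops, 26 mm across and up to 45 mm above the bench, standing on it 75 mm either side of the middle along its own y. Origin: centre of its underside, midway between the two lamp heads; x points away from the robot (turned by up to about 0.25 rad).
- holder_mid (a point): Blue dish holder, loose: a round block 60 mm across and 18 mm high, with a round recess in its top, 50 mm across and 4 mm deep (rim wall 5 mm, recess floor 14 mm above its underside). About 120 g. This point is on its axis, 9 mm above its underside; z up.
- red_dish_mid (a point): Closed round culture dish with a red lid and white lower half, loose: 42 mm across the lid (41 mm below it), 20 mm high, flat top. About 50 g. This point is on its axis, 10 mm above its underside; z up.
- cap_mid (a point): Light shield, loose: a flat black disc 46 mm across and 5 mm thick with an upright yellow knob in the middle, 16 mm across and 18 mm tall (23 mm high in all). About 40 g. This point is on its axis, 11.5 mm above its underside; z up. Pick it up by the knob.
- oil_mid (a point): Small amber bottle (immersion oil, closed) with a pale label and a black cap, loose, upright: 32 mm across the body, narrower at the neck, 70 mm high. About 70 g. This point is on its axis, 35 mm above its underside; z up.
- lens_mid (a point): Microscope objective, loose, standing on its wide end: grey steel barrel 30 mm across and 28 mm high with a thin blue ring, then a dark cone that narrows to 16 mm at the top, 45 mm high in all. About 110 g. This point is on its axis, 22.5 mm above its underside; z up.
- green_dish_mid (a point): Bystander: a closed dish like the red one, but with a green lid, loose; 42 mm across, 20 mm high. To be left where it is. This point is on its axis, 10 mm above its underside.
- white_bottle_mid (a point): Bystander: white bottle with a blue cap, loose, upright beyond the black plate; 36 mm across, 75 mm high. To be left where it is. This point is on its axis, 37.5 mm above its underside.

How it is judged:
By the outcome, as a careful person would: the job done as asked, in the order asked, and still so for the second after the job is handed in, with the robot touching nothing.
It also fails if it takes over 115 s, if anything falls off the work surface, if the arm or the gripper's body presses on something with over 40 N, if the wrist force passes 120 N, or if a joint passes its speed limit or range.

## Working session

There is one attempt and no reset: what is moved stays moved. The work goes in short steps, Python scripts to look and compute and a tool call to move; the robot and the scene stay as the last step left them, time stands still between calls to the robot, and variables do not carry over. Pictures are saved under pics/ and viewed, and the job is handed in when it is done.

Besides the shell and the picture viewer there is one more tool, called after ">>>" in YAML: its name, and indented under it one key for each argument. arm_command: Moves the arm, as the interface text tells. Its arguments: {"type":"object","properties":{"moves":{"type":"array"},"squeeze":{"type":"number"}},"required":["moves"]}

```bash
mkdir -p pics; cat > h.py <<'E'
import numpy as np, cv2
from station import telemetry, vision, workorder, env
def snap(n,f):
    im=vision.capture(n); cv2.imwrite('pics/'+f,cv2.cvtColor(im,cv2.COLOR_RGB2BGR)); np.save('pics/'+n+'.npy',im); return im
def ray(n,uv):
    c=vision.camera_info(n);K=np.array(c['K']);d=np.array(c['dist_coeffs']);R=np.array(c['R']);t=np.array(c['t'])
    p=cv2.undistortPoints(np.array(uv,float).reshape(-1,1,2),K,d).reshape(-1,2)
    D=np.c_[p,np.ones(len(p))]@R; return -R.T@t, D
def onz(n,uv,z):
    C,D=ray(n,uv); return C+D*((z-C[2])/D[:,2])[:,None]
def proj(n,X):
    c=vision.camera_info(n);R=np.array(c['R'])
    return cv2.projectPoints(np.array(X,float).reshape(-1,1,3),cv2.Rodrigues(R)[0],np.array(c['t'],float),np.array(c['K']),np.array(c['dist_coeffs']))[0].reshape(-1,2)
E
python3 - <<'E'
from h import *
np.set_printoptions(precision=3,suppress=True)
for n in('top','side'):
    snap(n,n+'0.png'); c=vision.camera_info(n); print(n,np.array(c['K']).tolist(),c['dist_coeffs'],np.array(c['R']).round(3).tolist(),(-np.array(c['R']).T@np.array(c['t'])).round(1))
s=telemetry.state(); print(s); print(env.hold_point_z)
E
```

```text
top [[432.65832068229946, 0.0, 320.4343145545633], [0.0, 432.65832068229946, 206.23575743355616], [0.0, 0.0, 1.0]] [-0.088  0.     0.     0.     0.   ] [[-0.016, -1.0, 0.002], [-0.994, 0.015, -0.111], [0.111, -0.004, -0.994]] [ 464.7   16.7 1312.9]
side [[410.5970168857751, 0.0, 317.9439005161221], [0.0, 410.5970168857751, 191.61650157573288], [0.0, 0.0, 1.0]] [0.035 0.    0.    0.    0.   ] [[-0.836, -0.549, -0.011], [-0.411, 0.64, -0.649], [0.363, -0.538, -0.76]] [229.9 534.5 830.7]
{'time': 0.1, 'q': array([ 1.189,  0.131,  1.489, -0.   ,  1.523, -0.085]), 'dq': array([-0.001, -0.   , -0.002,  0.   ,  0.001,  0.   ]), 'tau': array([  0.001, -57.095, -50.194,  -0.   ,   0.008,  -0.   ]), 'ee_pos': array([175.262, 573.311, 230.333]), 'ee_rot': array([ 0.148,  0.989, -0.001, -0.   ]), 'wrist_force': array([ 0.421, -0.429, -0.507]), 'torque': array([ 0.011,  0.033, -0.067]), 'finger_gap': 85.75270825627142}
18.700000000000003
```

View pics/top0.png

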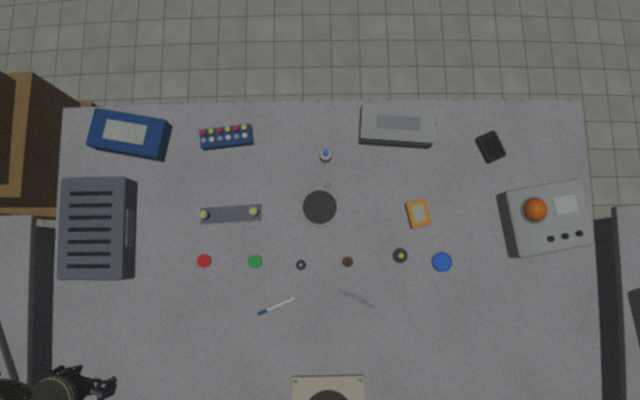

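View pics/side0.png

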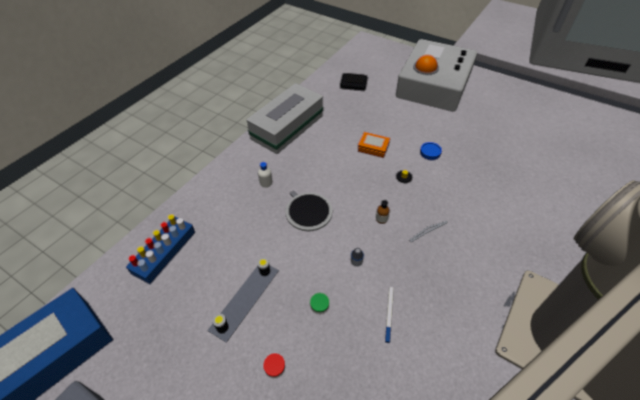

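The top view (bench x up, y left) has the plate at (320,207), slide box (418,213), lamp bar (231,214), red dish (204,261), green dish (255,261), lens (300,265), amber bottle (347,262), shield (400,256), holder (442,262) and white bottle (325,155). All of them also show in the side view. Next I measure with masks.

```bash
python3 - <<'E'
from h import *
np.set_printoptions(precision=1,suppress=True)
T=np.load('pics/top.npy');S=np.load('pics/side.npy')
def blob(im,box,f):
    x0,y0,x1,y1=box; sub=im[y0:y1,x0:x1]
    hsv=cv2.cvtColor(sub,cv2.COLOR_RGB2HSV).astype(int)
    m=f(*[hsv[...,i] for i in range(3)]).astype(np.uint8)
    n,l,st,ce=cv2.connectedComponentsWithStats(m)
    k=1+np.argmax(st[1:,4]); mm=(l==k).astype(np.uint8)
    c=max(cv2.findContours(mm,cv2.RETR_EXTERNAL,cv2.CHAIN_APPROX_NONE)[0],key=len)
    return ce[k]+[x0,y0],st[k],c.reshape(-1,2)+[x0,y0]
red=lambda h,s,v:((h<8)|(h>170))&(s>120)
green=lambda h,s,v:(h>50)&(h<85)&(s>110)
blue=lambda h,s,v:(h>100)&(h<130)&(s>130)
org=lambda h,s,v:(h>5)&(h<25)&(s>140)
blk=lambda h,s,v:(v<70)
yel=lambda h,s,v:(h>22)&(h<40)&(s>110)
items=[('red',20,red,(185,245,225,280),(255,345,295,385)),
('green',20,green,(235,245,275,280),(300,285,340,320)),
('holder',18,blue,(425,245,460,280),(410,135,450,165)),
('plate',12,blk,(295,183,345,230),(282,190,335,230)),
('knob',23,yel,(390,245,412,268),(395,165,412,182)),
('capdisc',5,lambda h,s,v:v<80,(385,240,415,272),(390,160,420,185)),
('lens',45,lambda h,s,v:v<95,(290,255,310,275),(345,240,370,270)),
('oilcap',70,lambda h,s,v:v<90,(338,252,358,272),(373,195,395,226)),
('box',30,org,(400,195,437,232),(350,125,400,160)),
('lampL',45,yel,(195,205,214,225),(210,310,232,330)),
('lampR',45,yel,(245,202,264,222),(255,255,275,272)),
('wb',75,blue,(315,145,335,165),(255,158,275,176))]
for n,z,f,a,b in items:
    r=[]
    for cam,im,bx in(('top',T,a),('side',S,b)):
        c,st,_=blob(im,bx,f); r.append(onz(cam,[c],z)[0][:2]); print(n,cam,c,st[2:],r[-1])
# upscaled crops
cv2.imwrite('pics/t1.png',cv2.resize(cv2.cvtColor(T[140:290,180:470],cv2.COLOR_RGB2BGR),None,fx=2.75,fy=2.75,interpolation=cv2.INTER_CUBIC))
cv2.imwrite('pics/s1.png',cv2.resize(cv2.cvtColor(S[120:390,200:460],cv2.COLOR_RGB2BGR),None,fx=2.2,fy=2.2,interpolation=cv2.INTER_CUBIC))
E
```

```text
red top [203.2 260.4] [ 13  13 134] [452.2 364.7]
red side [273.9 364.6] [ 22  24 392] [450.4 367.6]
green top [254.3 261. ] [ 13  13 126] [448.6 211.3]
green side [319.4 302.2] [ 18  19 274] [446.7 214.8]
holder top [441.7 261.5] [ 19  18 277] [ 437.6 -348.7]
holder side [430.4 150.2] [ 20  18 282] [ 435.2 -341.7]
plate top [319.2 206.6] [ 33  33 827] [609.3  15.7]
plate side [308.6 210.1] [ 40  31 973] [607.4  18.7]
knob top [400.5 255. ] [ 6  5 26] [ 459.4 -224. ]
knob side [404.5 173.4] [ 8  8 49] [ 456.1 -216.2]
capdisc top [399.2 255.1] [ 14  15 124] [ 459.  -223.3]
capdisc side [403.4 177.3] [ 16  12 130] [ 457.4 -218.4]
lens top [300.7 264.5] [10 10 69] [437.   72.3]
lens side [356.6 257.8] [ 13  16 162] [428.2  92.6]
oilcap top [346.9 261.6] [11 10 80] [443.6 -60.8]
oilcap side [381.8 216.5] [ 13  14 121] [427.7 -20.7]
box top [416.8 213.3] [ 24  28 230] [ 582.6 -276. ]
box side [373.1 145.5] [ 31  25 383] [ 575.3 -260.4]
lampL top [202.5 213.9] [ 4  5 15] [589.3 361.7]
lampL side [218.3 319.1] [ 8  7 45] [589.1 363.5]
lampR top [252.5 210.7] [ 4  4 14] [596.5 212.7]
lampR side [262.4 261.7] [ 6  6 31] [596.8 213.4]
wb top [325.3 152.1] [ 5  5 18] [762.3  -4.5]
wb side [262.9 165.2] [ 6  8 35] [758.7   1.1]
```

View pics/t1.png

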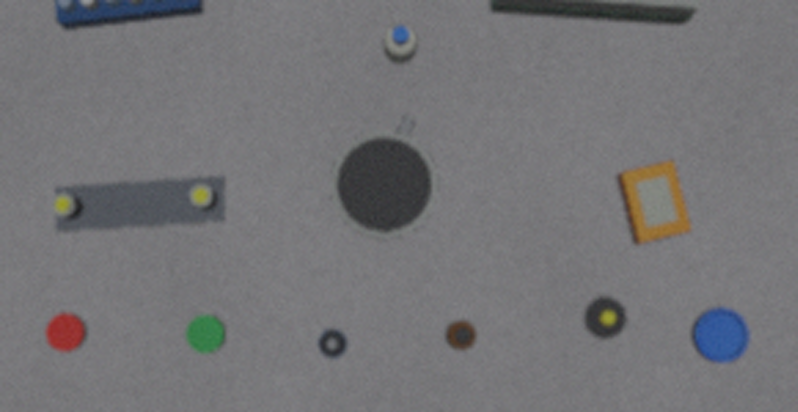

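View pics/s1.png

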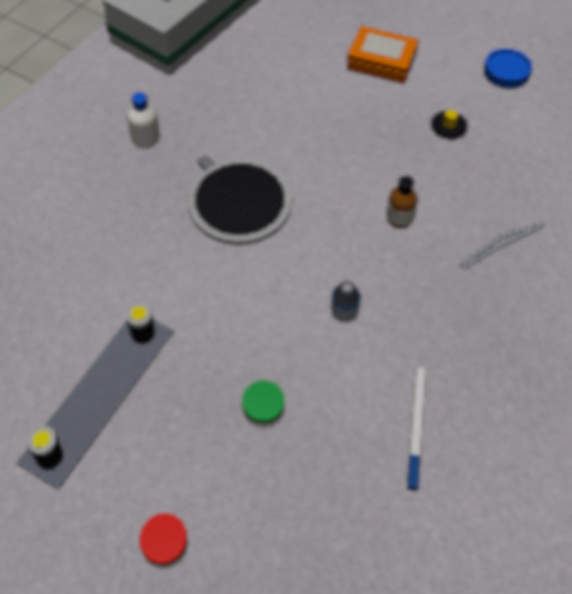

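```bash
cat > plan.py <<'E'
import sys
from h import *
from scipy.spatial.transform import Rotation as Ro
np.set_printoptions(precision=4,suppress=True)
# usage: plan.py x y z yawdeg   (yaw = world direction of tool y)
s=telemetry.state(); p=np.array(s['ee_pos']); R=Ro.from_quat(s['ee_rot']).as_matrix()
yaw=np.degrees(np.arctan2(R[1,1],R[0,1]))
print('t',round(s['time'],2),'p',p.round(1),'yaw',yaw.round(2),'tilt',np.degrees(R[:2,2]).round(2),'gap',round(s['finger_gap'],1),'F',np.array(s['wrist_force']).round(1),'q',np.array(s['q']).round(2))
if len(sys.argv)>3:
    x,y,z=map(float,sys.argv[1:4]); a=np.radians(float(sys.argv[4])) if len(sys.argv)>4 else np.radians(yaw)
    ty=np.array([np.cos(a),np.sin(a),0]);tz=np.array([0,0,-1.]);tx=np.cross(ty,tz)
    G=np.c_[tx,ty,tz]; d=np.array([x,y,z])-p
    print('dworld',d.round(1),'shift now-axes',R.T@d/250,'shift goal-axes',G.T@d/250,'turn',Ro.from_matrix(R.T@G).as_rotvec()/np.pi)
E
python3 plan.py 440 360 200 90; python3 plan.py 437 -350 100 90
```

```text
t 0.1 p [175.3 573.3 230.3] yaw 72.99 tilt [-0.04 -0.09] gap 85.8 F [ 0.4 -0.4 -0.5] q [ 1.19  0.13  1.49 -0.    1.52 -0.09]
dworld [ 264.7 -213.3  -30.3] shift now-axes [-1.2622 -0.506   0.122 ] shift goal-axes [-1.059  -0.8532  0.1213] turn [-0.0005 -0.0001 -0.0945]
t 0.1 p [175.3 573.3 230.3] yaw 72.99 tilt [-0.04 -0.09] gap 85.8 F [ 0.4 -0.4 -0.5] q [ 1.19  0.13  1.49 -0.    1.52 -0.09]
dworld [ 261.7 -923.3 -130.3] shift now-axes [-2.0814 -3.2247  0.5265] shift goal-axes [-1.047  -3.6932  0.5213] turn [-0.0005 -0.0001 -0.0945]
```

>>> arm_command:
  moves:
    - [0,0,0,0,0,-0.046,1]
    - [0,0,0,0,0,-0.046,1]
    - [-0.2,0,0,0,0,0,1]
    - [-0.2,0,0,0,0,0,1]
    - [-0.2,0,0,0,0,0,1]
  squeeze: 40

```text
time: 0.6
ee_pos: [321.3, 574.5, 227.5]
ee_rot: [-0.008, 1.0, -0.002, -0.002]
wrist_force: [0.6, 0.7, 0.9]
finger_gap: 85.3
```

```bash
python3 plan.py 437 -350 100 90
```

```text
t 0.6 p [321.3 574.5 227.5] yaw 90.86 tilt [-0.28 -0.27] gap 85.3 F [0.6 0.7 0.9] q [ 0.98  0.3   1.31  0.    1.55 -0.6 ]
dworld [ 115.7 -924.5 -127.5] shift now-axes [-0.4098 -3.7022  0.5251] shift goal-axes [-0.4629 -3.698   0.51  ] turn [-0.0015 -0.0016  0.0048]
```

>>> arm_command:
  moves:
    - [-0.08,-0.18,0,0,0,0.005,1]
    - [-0.08,-0.18,0,0,0,0,1]
    - [-0.08,-0.18,0,0,0,0,1]
    - [-0.08,-0.18,0,0,0,0,1]
    - [-0.08,-0.18,0,0,0,0,1]

```text
time: 1.1
ee_pos: [425.5, 346.5, 216.1]
ee_rot: [0.0, 1.0, -0.009, -0.008]
wrist_force: [0.9, 0.0, 1.0]
finger_gap: 85.4
```

>>> arm_command:
  moves:
    - [0,-0.2,0,0,0,0,1]
    - [0,-0.2,0,0,0,0,1]
    - [0,-0.2,0,0,0,0,1]
    - [0,-0.2,0,0,0,0,1]
    - [0,-0.2,0,0,0,0,1]

```text
time: 1.6
ee_pos: [424.4, 96.8, 217.9]
ee_rot: [0.001, 1.0, -0.01, -0.009]
wrist_force: [1.9, 0.0, 0.3]
finger_gap: 85.5
```

```bash
python3 plan.py 437 -350 100 90
```

```text
t 1.6 p [424.4  96.8 217.9] yaw 89.92 tilt [-1.08 -1.13] gap 85.5 F [1.9 0.  0.3] q [ 0.12 -0.3   1.92 -0.02  1.54 -1.45]
dworld [  12.6 -446.8 -117.9] shift now-axes [-0.0625 -1.7774  0.5059] shift goal-axes [-0.0505 -1.7871  0.4717] turn [-0.0063 -0.006  -0.0005]
```

>>> arm_command:
  moves:
    - [0,-0.2,0,-0.006,-0.006,0,1]
    - [-0.01,-0.2,0,0,0,0,1]
    - [-0.01,-0.2,0,0,0,0,1]
    - [-0.01,-0.2,0.04,0,0,0,1]
    - [-0.01,-0.2,0.04,0,0,0,1]

```text
time: 2.1
ee_pos: [431.8, -151.7, 200.7]
ee_rot: [0.0, 1.0, -0.001, 0.002]
wrist_force: [1.8, 0.1, -0.8]
finger_gap: 85.3
```

>>> arm_command:
  moves:
    - [0,-0.2,0.08,0,0,0,1]
    - [0,-0.2,0.08,0,0,0,1]
    - [0,-0.2,0.08,0,0,0,1]
    - [0,-0.18,0.08,0,0,0,1]
    - [0,0,0,0,0,0,1]

```text
time: 2.6
ee_pos: [428.2, -340.7, 122.3]
ee_rot: [0.003, 1.0, -0.0, 0.002]
wrist_force: [-0.0, 0.7, -0.3]
finger_gap: 85.4
```

```bash
python3 plan.py 437 -350 3 90
```

```text
t 2.6 p [ 428.2 -340.7  122.3] yaw 89.61 tilt [ 0.21 -0.04] gap 85.4 F [-0.   0.7 -0.3] q [-0.77  0.06  1.76  0.    1.31 -2.33]
dworld [   8.8   -9.3 -119.3] shift now-axes [-0.0337 -0.0365  0.4775] shift goal-axes [-0.0352 -0.0371  0.4774] turn [-0.0002  0.0012 -0.0022]
```

>>> arm_command:
  moves:
    - [-0.035,-0.037,0.1,0,0,0,1]
    - [0,0,0.14,0,0,0,1]
    - [0,0,0.12,0,0,0,1]
    - [0,0,0.03,0,0,0,1]
    - [0,0,0,0,0,0,1]

```text
time: 3.1
ee_pos: [436.8, -350.6, 21.5]
ee_rot: [0.005, 1.0, 0.001, 0.001]
wrist_force: [-0.1, 0.1, 0.8]
finger_gap: 85.7
```

```bash
python3 plan.py 437 -350 3 90; python3 -c "
from h import *
snap('side','s2.png')
import cv2
im=cv2.imread('pics/s2.png');cv2.imwrite('pics/s2c.png',cv2.resize(im[80:230,340:540],None,fx=3.5,fy=3.5))"
```

```text
t 3.1 p [ 436.8 -350.6   21.5] yaw 89.41 tilt [0.14 0.08] gap 85.7 F [-0.1  0.1  0.8] q [-0.77  0.23  1.78  0.    1.13 -2.33]
dworld [  0.2   0.6 -18.5] shift now-axes [-0.0007  0.0024  0.074 ] shift goal-axes [-0.0009  0.0025  0.074 ] turn [ 0.0005  0.0008 -0.0033]
```

View pics/s2c.png

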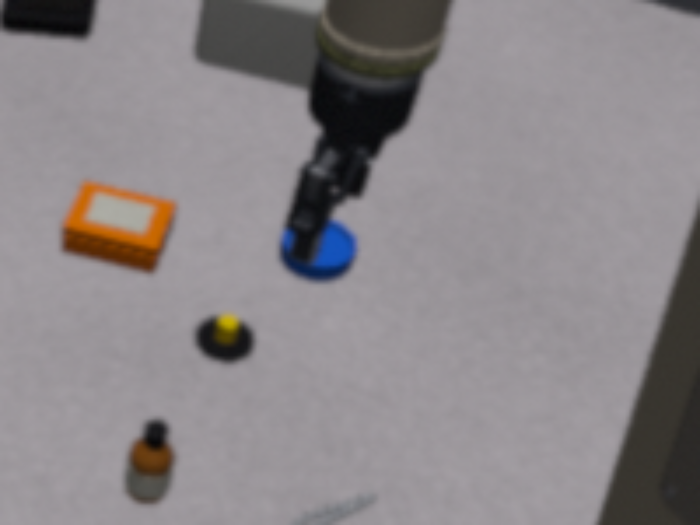

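The side view shows the near finger in front of the holder (crop about (305,250), holder (320,250)). I'll check the offset by projecting the expected points.

```bash
python3 - <<'E'
from h import *
P=proj('side',[[437,-307,34],[437,-300,34],[437,-350,18],[437,-350,0]]);print(((P-[340,80])*3.5).round(0))
E
```

```text
[[300. 256.]
 [297. 261.]
 [318. 239.]
 [314. 255.]]
```

>>> arm_command:
  moves:
    - [0,0,0.07,0,0,0,1]
    - [0,0,0,0,0,0,1]
    - [0,0,0,0,0,0,-0.2]
    - [0,0,0,0,0,0,-0.2]
    - [0,0,0,0,0,0,-0.2]

```text
time: 3.65
ee_pos: [441.7, -353.8, 13.8]
ee_rot: [0.004, 1.0, -0.003, 0.006]
wrist_force: [0.2, 0.1, -1.2]
finger_gap: 54.8
```

>>> arm_command:
  moves:
    - [0,0,0,0,0,0,-0.2]
    - [0,0,0,0,0,0,-0.2]
    - [0,0,0,0,0,0,-0.2]
    - [0,0,0,0,0,0,-0.2]
    - [0,0,0,0,0,0,-0.2]

```text
time: 4.15
ee_pos: [443.2, -355.1, 16.5]
ee_rot: [0.004, 1.0, -0.005, 0.007]
wrist_force: [-0.2, 0.2, 0.4]
finger_gap: 34.3
```

```bash
python3 plan.py 437 -350 3 0
```

```text
t 4.15 p [ 443.2 -355.1   16.5] yaw 89.49 tilt [ 0.83 -0.55] gap 34.3 F [-0.2  0.2  0.4] q [-0.77  0.24  1.78  0.    1.11 -2.33]
dworld [ -6.2   5.1 -13.5] shift now-axes [0.0256 0.0205 0.0536] shift goal-axes [ 0.0202 -0.0247  0.0542] turn [0.0012 0.006  0.4972]
```

>>> arm_command:
  moves:
    - [0,0,0,0,0,0,1]
    - [0,0,0,0,0,0,1]
    - [0,0,0,0,0,0,1]
    - [0,0,0,0,0,0,1]
    - [0,0,0,0,0,0,1]

```text
time: 4.65
ee_pos: [442.8, -354.9, 15.9]
ee_rot: [0.004, 1.0, -0.005, 0.007]
wrist_force: [0.3, 0.5, -0.1]
finger_gap: 85.5
```

```bash
python3 plan.py 437 -350 3 90
```

```text
t 4.65 p [ 442.8 -354.9   15.9] yaw 89.49 tilt [ 0.78 -0.52] gap 85.5 F [ 0.3  0.5 -0.1] q [-0.77  0.24  1.78  0.    1.11 -2.33]
dworld [ -5.8   4.9 -12.9] shift now-axes [0.024  0.02   0.0512] shift goal-axes [0.0231 0.0198 0.0518] turn [-0.0029  0.0044 -0.0028]
```

>>> arm_command:
  moves:
    - [0.024,0.02,0,-0.003,0.004,-0.003,1]
    - [0,0,0.03,0,0,0,1]
    - [0,0,0.01,0,0,0,1]
    - [0,0,0,0,0,0,1]
    - [0,0,0,0,0,0,1]

```text
time: 5.15
ee_pos: [436.2, -349.4, 4.9]
ee_rot: [-0.001, 1.0, 0.001, -0.0]
wrist_force: [-1.1, 1.6, 4.0]
finger_gap: 85.4
```

```bash
python3 plan.py 437 -350 3 90
```

```text
t 5.15 p [ 436.2 -349.4    4.9] yaw 90.09 tilt [-0.    0.07] gap 85.4 F [-1.1  1.6  4. ] q [-0.77  0.25  1.79  0.    1.1  -2.34]
dworld [ 0.8 -0.6 -1.9] shift now-axes [-0.0031 -0.0025  0.0076] shift goal-axes [-0.0031 -0.0025  0.0076] turn [ 0.0004 -0.      0.0005]
```

```bash
python3 -c "
from h import *
snap('side','s3.png');snap('top','t3.png')
import cv2
im=cv2.imread('pics/s3.png');a=cv2.resize(im[100:200,360:480],None,fx=5,fy=5,interpolation=2)
im=cv2.imread('pics/t3.png');b=cv2.resize(im[210:310,390:510],None,fx=5,fy=5,interpolation=2)
cv2.imwrite('pics/st3.png',cv2.resize(np.hstack([a,b]),None,fx=.66,fy=.66))"
```

```text
(no output)
```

View pics/st3.png

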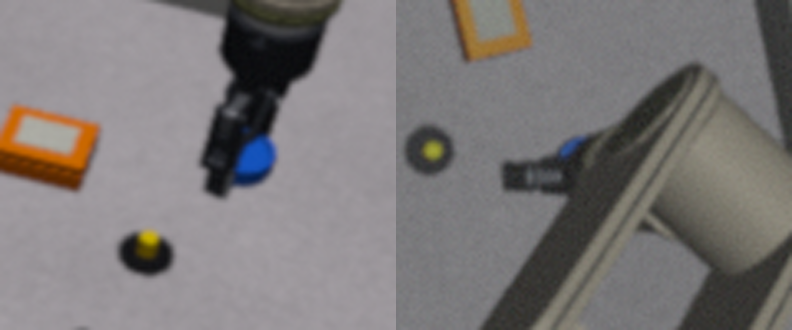

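>>> arm_command:
  moves:
    - [0,0,-0.1,0,0,0,1]
    - [0,0,-0.2,0,0,0,1]
    - [0,0.2,-0.1,0,0,0,1]
    - [0,0.2,0,0,0,0,1]
    - [0,0.2,0,0,0,0,1]

```text
time: 5.75
ee_pos: [436.7, -207.0, 106.9]
ee_rot: [0.003, 1.0, 0.0, 0.001]
wrist_force: [1.5, 0.5, -0.1]
finger_gap: 85.1
```

```bash
cat > m.py <<'E'
from h import *
def blob(im,box,f):
    x0,y0,x1,y1=box; sub=im[y0:y1,x0:x1]
    hsv=cv2.cvtColor(sub,cv2.COLOR_RGB2HSV).astype(int)
    m=f(*[hsv[...,i] for i in range(3)]).astype(np.uint8)
    n,l,st,ce=cv2.connectedComponentsWithStats(m)
    if n<2: return None
    k=1+np.argmax(st[1:,4]); return ce[k]+[x0,y0],st[k]
red=lambda h,s,v:((h<8)|(h>170))&(s>120)
green=lambda h,s,v:(h>50)&(h<85)&(s>110)
blue=lambda h,s,v:(h>100)&(h<130)&(s>130)
org=lambda h,s,v:(h>5)&(h<25)&(s>140)
yel=lambda h,s,v:(h>22)&(h<40)&(s>110)
E
python3 plan.py; python3 -c "
from m import *
T=snap('top','t4.png');S=snap('side','s4.png')
for c,im,b in(('top',T,(420,240,470,290)),('side',S,(400,125,460,175))):
    r=blob(im,b,blue);print(c,r[0].round(1),r[1],onz(c,[r[0]],18).round(1))
a=cv2.imread('pics/s4.png')[80:230,340:540];b=cv2.imread('pics/t4.png')[180:330,340:540]
cv2.imwrite('pics/st4.png',cv2.resize(np.hstack([a,b]),None,fx=2,fy=2,interpolation=2))"
```

```text
t 5.75 p [ 436.7 -207.   106.9] yaw 89.63 tilt [0.13 0.03] gap 85.1 F [ 1.5  0.5 -0.1] q [-0.55 -0.09  1.95  0.    1.29 -2.11]Traceback (most recent call last):
  File "<string>", line 5, in <module>
    r=blob(im,b,blue);print(c,r[0].round(1),r[1],onz(c,[r[0]],18).round(1))
                              ~^^^
TypeError: 'NoneType' object is not subscriptable
```

```bash
python3 -c "
import cv2,numpy as np
a=cv2.imread('pics/s4.png')[80:230,340:540];b=cv2.imread('pics/t4.png')[180:330,340:540]
cv2.imwrite('pics/st4.png',cv2.resize(np.hstack([a,b]),None,fx=2,fy=2,interpolation=2))
from m import *
r=blob(np.load('pics/side.npy'),(400,125,460,175),blue);print(r and (r,onz('side',[r[0]],18)))"
```

```text
((array([432.56877323, 146.85130112]), array([ 22,  14,  21,  17, 269], dtype=int32)), array([[ 435.59502846, -357.82467539,   18.        ]]))
```

View pics/st4.png

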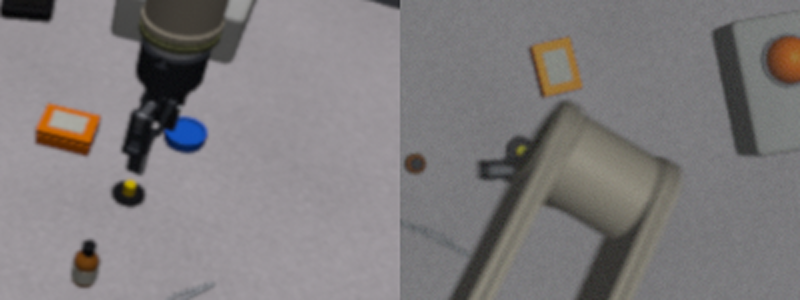

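```bash
python3 - <<'E'
from h import *
X=[[437,-207+42.5,120],[437,-207+57,120],[437,-207-42,120]]
print('side crop',((proj('side',X)-[340,80])*2).round(0));print('top crop',((proj('top',X)-[340,180])*2+[400,0]).round(0))
import cv2
a=cv2.imread('pics/s4.png')[110:170,390:450];b=cv2.imread('pics/t4.png')[240:300,370:430]
cv2.imwrite('pics/st4b.png',cv2.resize(np.hstack([a,b]),None,fx=6.5,fy=6.5,interpolation=2))
print(((proj('side',X)-[390,110])*6.5).round(0),((proj('top',X)-[370,240])*6.5+[390,0]).round(0))
E
```

```text
side crop [[137. 165.]
 [132. 172.]
 [166. 124.]]
top crop [[492. 167.]
 [481. 167.]
 [553. 166.]]
[[120. 340.]
 [103. 364.]
 [214. 209.]] [[493. 154.]
 [458. 154.]
 [691. 150.]]
```

View pics/st4b.png

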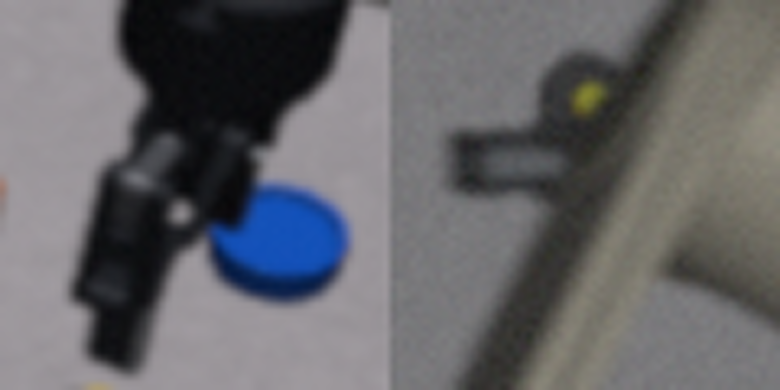

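```bash
python3 - <<'E'
from m import *
S=np.load('pics/side.npy')
hsv=cv2.cvtColor(S[125:175,400:460],cv2.COLOR_RGB2HSV)
print(hsv[15:35:2,22:44:2,2])
for z in(0,18):
    for d in ((0,0),(30,0),(-30,0),(0,30),(0,-30)):
        print(z,d,proj('side',[[436+d[0],-362+d[1],z]]).round(1))
r=blob(S,(400,125,460,175),lambda h,s,v:(h>100)&(h<130)&(s>130)&(v>120));print(r,onz('side',[r[0]],18))
E
python3 plan.py 436 -362 60 90
```

```text
[[ 27  11  16  87 155 165 152 147 162 156 154]
 [ 19  14  26 129 184 184 184 178 160 156 163]
 [ 70  67  75 168 185 184 185 185 184 165 166]
 [106 165 173 183 184 185 185 184 184 178 163]
 [ 89 127 178 184 184 184 185 184 185 180 161]
 [109  71 112 161 179 183 183 184 179 160 120]
 [139  81  70  81 105 124 126 119 104  81 130]
 [154 140 104  79  76  76  76  75  80 121 151]
 [159 156 153 144 127 113 109 119 144 154 156]
 [155 155 155 155 157 156 154 154 154 153 153]]
0 (0, 0) [[431.8 150.5]]
0 (30, 0) [[422.1 146.7]]
0 (-30, 0) [[441.6 154.4]]
0 (0, 30) [[427.5 156.7]]
0 (0, -30) [[435.9 144.5]]
18 (0, 0) [[433.  145.9]]
18 (30, 0) [[423.2 142.1]]
18 (-30, 0) [[443.  149.9]]
18 (0, 30) [[428.7 152.1]]
18 (0, -30) [[437.2 139.9]]
(array([433.54314721, 145.68020305]), array([ 23,  14,  20,  14, 197], dtype=int32)) [[ 435.19998194 -363.81720443   18.        ]]
t 5.85 p [ 436.2 -202.8  105.7] yaw 89.94 tilt [0.02 0.2 ] gap 85.4 F [ 0.2  0.8 -0.7] q [-0.54 -0.09  1.95  0.    1.29 -2.12]
dworld [  -0.2 -159.2  -45.7] shift now-axes [ 0.0004 -0.6373  0.1806] shift goal-axes [ 0.001  -0.6366  0.1829] turn [ 0.0011  0.0001 -0.0003]
```

>>> arm_command:
  moves:
    - [0,-0.16,0,0,0,0,1]
    - [0,-0.16,0,0,0,0,1]
    - [0,-0.16,0.04,0,0,0,1]
    - [0,-0.16,0.12,0,0,0,1]
    - [0,0,0.1,0,0,0,1]

```text
time: 6.35
ee_pos: [441.6, -369.2, 45.1]
ee_rot: [-0.004, 1.0, -0.003, 0.005]
wrist_force: [-0.4, 0.8, -0.0]
finger_gap: 85.2
```

```bash
python3 plan.py 436 -363 0 90
```

```text
t 6.35 p [ 441.6 -369.2   45.1] yaw 90.46 tilt [ 0.6  -0.36] gap 85.2 F [-0.4  0.8 -0. ] q [-0.79  0.22  1.74  0.    1.17 -2.37]
dworld [ -5.6   6.2 -45.1] shift now-axes [0.0239 0.0263 0.1798] shift goal-axes [0.0222 0.025  0.1802] turn [-0.002   0.0034  0.0026]
```

>>> arm_command:
  moves:
    - [0.024,0.026,0.02,-0.002,0.003,0.002,1]
    - [0,0,0.04,0,0,0,1]
    - [0,0,0.04,0,0,0,1]
    - [0,0,0.02,0,0,0,1]
    - [0,0,0.01,0,0,0,1]

```text
time: 6.85
ee_pos: [433.4, -361.0, 8.7]
ee_rot: [-0.0, 1.0, 0.002, -0.001]
wrist_force: [-0.8, -0.4, 1.0]
finger_gap: 85.5
```

```bash
python3 plan.py 436 -363 0 90
```

```text
t 6.85 p [ 433.4 -361.     8.7] yaw 90.05 tilt [-0.17  0.22] gap 85.5 F [-0.8 -0.4  1. ] q [-0.79  0.26  1.77  0.    1.11 -2.36]
dworld [ 2.6 -2.  -8.7] shift now-axes [-0.0107 -0.0081  0.0347] shift goal-axes [-0.0106 -0.0079  0.0347] turn [ 0.0012 -0.0009  0.0003]
```

>>> arm_command:
  moves:
    - [-0.01,-0.008,0.018,0.001,-0.001,0,1]
    - [0,0,0.01,0,0,0,1]
    - [0,0,0,0,0,0,1]
    - [0,0,0,0,0,0,1]
    - [0,0,0,0,0,0,1]

```text
time: 7.35
ee_pos: [437.8, -363.3, 3.0]
ee_rot: [-0.001, 1.0, -0.001, 0.001]
wrist_force: [0.0, -0.2, -0.1]
finger_gap: 85.5
```

```bash
python3 plan.py 436 -363 0 90
```

```text
t 7.35 p [ 437.8 -363.3    3. ] yaw 90.15 tilt [ 0.17 -0.11] gap 85.5 F [ 0.  -0.2 -0.1] q [-0.78  0.27  1.77  0.    1.1  -2.36]
dworld [-1.8  0.3 -3. ] shift now-axes [0.0071 0.0013 0.0122] shift goal-axes [0.007  0.0012 0.0122] turn [-0.0006  0.0009  0.0009]
```

Settled at z=3 with no contact force, so I close gently.

>>> arm_command:
  moves:
    - [0.004,0,0.008,0,0,0,0.5]
    - [0,0,0,0,0,0,0.5]
    - [0,0,0,0,0,0,0.25]
    - [0,0,0,0,0,0,0.25]
    - [0,0,0,0,0,0,0.25]
  squeeze: 30

```text
time: 7.85
ee_pos: [437.1, -364.0, 2.0]
ee_rot: [-0.001, 1.0, -0.002, 0.002]
wrist_force: [0.7, 0.0, -0.6]
finger_gap: 58.5
```

```bash
python3 plan.py 436 -363 0 90
```

```text
t 7.85 p [ 437.1 -364.     2. ] yaw 90.14 tilt [ 0.23 -0.17] gap 58.5 F [ 0.7  0.  -0.6] q [-0.78  0.27  1.77  0.    1.09 -2.36]
dworld [-1.1  1.  -2. ] shift now-axes [0.0046 0.0039 0.0078] shift goal-axes [0.0046 0.0039 0.0078] turn [-0.001   0.0013  0.0008]
```

>>> arm_command:
  moves:
    - [0,0,-0.04,0,0,0,0.25]
    - [0,0,-0.1,0,0,0,0.25]
    - [0,0,-0.12,0,0,0,0.25]
    - [0,0,-0.08,0,0,0,0.25]
    - [0,0,0,0,0,0,0.25]

```text
time: 8.35
ee_pos: [435.2, -362.2, 89.6]
ee_rot: [-0.001, 1.0, 0.0, 0.0]
wrist_force: [0.2, -0.5, -1.5]
finger_gap: 58.3
```

```bash
python3 plan.py 608 17 60 90
```

```text
t 8.35 p [ 435.2 -362.2   89.6] yaw 90.13 tilt [0.03 0.02] gap 58.3 F [ 0.2 -0.5 -1.5] q [-0.79  0.15  1.73  0.    1.26 -2.36]
dworld [172.8 379.2 -29.6] shift now-axes [-0.6946  1.5152  0.1194] shift goal-axes [-0.6911  1.5169  0.1184] turn [0.0001 0.0002 0.0007]
```

>>> arm_command:
  moves:
    - [-0.05,0.1,0,0,0,0,0.25]
    - [-0.075,0.16,0,0,0,0,0.25]
    - [-0.075,0.16,0,0,0,0,0.25]
    - [-0.075,0.16,0,0,0,0,0.25]
    - [-0.075,0.16,0,0,0,0,0.25]

```text
time: 8.85
ee_pos: [522.0, -176.8, 87.3]
ee_rot: [0.004, 1.0, -0.001, -0.0]
wrist_force: [1.0, -0.3, -1.0]
finger_gap: 58.3
```

>>> arm_command:
  moves:
    - [-0.075,0.16,0,0,0,0,0.25]
    - [-0.075,0.16,0,0,0,0,0.25]
    - [-0.075,0.16,0,0,0,0,0.25]
    - [-0.06,0.14,0,0,0,0,0.25]
    - [-0.03,0.1,0,0,0,0,0.25]

```text
time: 9.35
ee_pos: [602.0, 13.3, 81.2]
ee_rot: [0.003, 1.0, -0.0, -0.003]
wrist_force: [0.7, -0.6, -1.7]
finger_gap: 58.1
```

```bash
python3 plan.py 608 17 40 90
```

```text
t 9.35 p [602.   13.3  81.2] yaw 89.65 tilt [-0.32 -0.02] gap 58.1 F [ 0.7 -0.6 -1.7] q [-0.06  0.26  1.62 -0.    1.26 -1.63]
dworld [  6.    3.7 -41.2] shift now-axes [-0.0248  0.015   0.1646] shift goal-axes [-0.024   0.0148  0.1648] turn [-0.0001 -0.0018 -0.002 ]
```

>>> arm_command:
  moves:
    - [-0.024,0.015,0.04,0,-0.002,-0.002,0.25]
    - [0,0,0.06,0,0,0,0.25]
    - [0,0,0.05,0,0,0,0.25]
    - [0,0,0.02,0,0,0,0.25]
    - [0,0,0,0,0,0,0.25]

```text
time: 9.85
ee_pos: [604.6, 18.3, 30.1]
ee_rot: [-0.002, 1.0, -0.0, -0.003]
wrist_force: [0.8, -0.5, -0.8]
finger_gap: 58.7
```

```bash
python3 plan.py 608 17 14 90
```

```text
t 9.85 p [604.6  18.3  30.1] yaw 90.18 tilt [-0.37 -0.02] gap 58.7 F [ 0.8 -0.5 -0.8] q [-0.05  0.33  1.64 -0.    1.18 -1.63]
dworld [  3.4  -1.3 -16.1] shift now-axes [-0.0139 -0.0051  0.0645] shift goal-axes [-0.0135 -0.0051  0.0646] turn [-0.0001 -0.0021  0.001 ]
```

>>> arm_command:
  moves:
    - [-0.015,-0.005,0.02,0,-0.003,0.001,0.25]
    - [0,0,0.02,0,0,0,0.25]
    - [0,0,0.01,0,0,0,0.25]
    - [0,0,0.005,0,0,0,0.25]
    - [0,0,0,0,0,0,0.25]

```text
time: 10.35
ee_pos: [609.0, 14.2, 16.0]
ee_rot: [0.002, 1.0, -0.0, 0.002]
wrist_force: [0.2, -0.6, -0.7]
finger_gap: 58.4
```

```bash
python3 plan.py 608 17 14 90
```

```text
t 10.35 p [609.   14.2  16. ] yaw 89.77 tilt [ 0.28 -0.04] gap 58.4 F [ 0.2 -0.6 -0.7] q [-0.06  0.35  1.65 -0.    1.14 -1.63]
dworld [-1.   2.8 -2. ] shift now-axes [0.0041 0.011  0.008 ] shift goal-axes [0.004  0.011  0.0081] turn [-0.0002  0.0015 -0.0013]
```

>>> arm_command:
  moves:
    - [0.003,0.009,0.004,0,0.001,0,0.25]
    - [0,0,0.003,0,0,0,0.25]
    - [0,0,0,0,0,0,0.25]
    - [0,0,0,0,0,0,0.25]
    - [0,0,0,0,0,0,0.25]

```text
time: 10.85
ee_pos: [609.1, 17.1, 15.3]
ee_rot: [0.002, 1.0, -0.0, 0.002]
wrist_force: [-0.5, -0.5, -1.0]
finger_gap: 58.4
```

```bash
python3 plan.py 608 17 14 90
```

```text
t 10.85 p [609.1  17.1  15.3] yaw 89.81 tilt [ 0.19 -0.04] gap 58.4 F [-0.5 -0.5 -1. ] q [-0.06  0.35  1.64 -0.    1.14 -1.62]
dworld [-1.1 -0.1 -1.3] shift now-axes [ 0.0045 -0.0004  0.0051] shift goal-axes [ 0.0045 -0.0004  0.0051] turn [-0.0002  0.0011 -0.0011]
```

Lower until contact shows, then release in place.

>>> arm_command:
  moves:
    - [0.004,0,0.004,0,0.001,0,0.25]
    - [0,0,0.003,0,0,0,0.25]
    - [0,0,0.002,0,0,0,0.25]
    - [0,0,0,0,0,0,0.25]
    - [0,0,0,0,0,0,0.25]

```text
time: 11.35
ee_pos: [608.5, 17.1, 14.1]
ee_rot: [0.002, 1.0, -0.0, 0.0]
wrist_force: [-0.4, -0.0, -0.9]
finger_gap: 58.5
```

```bash
python3 plan.py 608 17 14 90
```

```text
t 11.35 p [608.5  17.1  14.1] yaw 89.81 tilt [ 0.05 -0.04] gap 58.5 F [-0.4 -0.  -0.9] q [-0.06  0.35  1.64 -0.    1.14 -1.62]
dworld [-0.5 -0.1 -0.1] shift now-axes [ 0.0021 -0.0003  0.0002] shift goal-axes [ 0.0021 -0.0003  0.0002] turn [-0.0002  0.0003 -0.001 ]
```

>>> arm_command:
  moves:
    - [0.001,0,0.003,0,0,0,0.25]
    - [0,0,0.002,0,0,0,0.25]
    - [0,0,0.002,0,0,0,0.25]
    - [0,0,0,0,0,0,0.6]
    - [0,0,0,0,0,0,0.8]

```text
time: 11.85
ee_pos: [609.2, 17.0, 13.9]
ee_rot: [0.002, 1.0, -0.0, 0.001]
wrist_force: [0.4, 1.3, 0.2]
finger_gap: 76.6
```

```bash
python3 plan.py 608 17 14 0
```

```text
t 11.85 p [609.2  17.   13.9] yaw 89.82 tilt [ 0.15 -0.05] gap 76.6 F [0.4 1.3 0.2] q [-0.06  0.35  1.64 -0.    1.14 -1.62]
dworld [-1.2 -0.   0.1] shift now-axes [ 0.0047 -0.0002 -0.0004] shift goal-axes [-0.0002 -0.0047 -0.0004] turn [0.0004 0.0009 0.499 ]
```

>>> arm_command:
  moves:
    - [0,0,0,0,0,0.045,1]
    - [0,0,0,0,0,0.045,1]
    - [0,0,0,0,0,0.045,1]
    - [0,0,0,0,0,0.045,1]
    - [0,0,0,0,0,0.045,1]

```text
time: 12.35
ee_pos: [609.2, 16.9, 12.8]
ee_rot: [0.359, 0.933, 0.0, 0.001]
wrist_force: [0.1, 0.5, 0.0]
finger_gap: 85.3
```

>>> arm_command:
  moves:
    - [0,0,0,0,0,0.045,1]
    - [0,0,0,0,0,0.045,1]
    - [0,0,0,0,0,0.045,1]
    - [0,0,0,0,0,0.045,1]
    - [0,0,0,0,0,0.045,1]

```text
time: 12.85
ee_pos: [609.1, 16.8, 11.7]
ee_rot: [0.671, 0.741, 0.001, 0.001]
wrist_force: [0.0, -0.5, -0.3]
finger_gap: 85.5
```

```bash
python3 plan.py 608 17 14 0
```

```text
t 12.85 p [609.1  16.8  11.7] yaw 5.68 tilt [ 0.15 -0.04] gap 85.5 F [ 0.  -0.5 -0.3] q [-0.06  0.36  1.64 -0.    1.14 -0.15]
dworld [-1.1  0.2  2.3] shift now-axes [ 0.001  -0.0043 -0.0093] shift goal-axes [ 0.0006 -0.0044 -0.0093] turn [0.0008 0.0003 0.0316]
```

>>> arm_command:
  moves:
    - [0,-0.004,-0.01,0,0,0.031,1]
    - [0,0,0,0,0,0,0.8]
    - [0,0,0,0,0,0,0.25]
    - [0,0,0,0,0,0,0.25]
    - [0,0,0,0,0,0,0.25]

```text
time: 13.35
ee_pos: [608.4, 16.7, 14.1]
ee_rot: [0.706, 0.708, 0.001, 0.001]
wrist_force: [-0.6, -0.2, -0.7]
finger_gap: 58.5
```

```bash
python3 plan.py 608 17 14 0
```

```text
t 13.35 p [608.4  16.7  14.1] yaw 0.1 tilt [ 0.17 -0.04] gap 58.5 F [-0.6 -0.2 -0.7] q [-0.06  0.35  1.65 -0.    1.14 -0.06]
dworld [-0.4  0.3 -0.1] shift now-axes [ 0.0012 -0.0015  0.0002] shift goal-axes [ 0.0012 -0.0015  0.0003] turn [0.0009 0.0002 0.0005]
```

Both jaw directions have now centred it. I open, rise, move off towards the red dish and look.

>>> arm_command:
  moves:
    - [0,0,0,0,0,0,1]
    - [0,0,0,0,0,0,1]
    - [0,0,-0.1,0,0,0,1]
    - [0,0,-0.2,0,0,0,1]
    - [0.1,-0.1,-0.1,0,0,0,1]

```text
time: 13.85
ee_pos: [580.2, 39.9, 110.4]
ee_rot: [0.706, 0.708, -0.003, -0.002]
wrist_force: [0.3, 0.7, 2.2]
finger_gap: 85.2
```

>>> arm_command:
  moves:
    - [0.16,-0.07,0,0,0,0,1]
    - [0.18,-0.07,0,0,0,0,1]
    - [0.18,-0.07,0,0,0,0,1]
    - [0.18,-0.07,0,0,0,0,1]
    - [0.18,-0.07,0,0,0,0,1]

```text
time: 14.35
ee_pos: [493.3, 263.4, 117.3]
ee_rot: [0.708, 0.706, 0.002, 0.002]
wrist_force: [1.2, -0.4, -1.0]
finger_gap: 85.4
```

```bash
python3 plan.py 452 367 60 0;  python3 -c "
from m import *
T=snap('top','t5.png');S=snap('side','s5.png')
for c,im,b in(('top',T,(290,180,350,235)),('side',S,(280,185,340,235))):
    r=blob(im,b,lambda h,s,v:(h>100)&(h<130)&(s>130)&(v>(110 if c=='side' else 0)));print(c,r[0].round(1),r[1],onz(c,[r[0]],30).round(1))
a=cv2.imread('pics/s5.png')[170:250,260:360];b=cv2.imread('pics/t5.png')[170:250,270:370]
cv2.imwrite('pics/st5.png',cv2.resize(np.hstack([a,b]),None,fx=4,fy=4,interpolation=2))"
```

```text
t 14.35 p [493.3 263.4 117.3] yaw -0.15 tilt [0.3  0.01] gap 85.4 F [ 1.2 -0.4 -1. ] q [ 0.4   0.1   1.73 -0.    1.3   0.4 ]
dworld [-41.3 103.6 -57.3] shift now-axes [ 0.4139 -0.1676  0.2283] shift goal-axes [ 0.4144 -0.1653  0.2291] turn [ 0.0017 -0.0001 -0.0008]
top [319.  206.6] [ 20  17  19  20 309] [[607.2  16.3  30. ]]Traceback (most recent call last):
  File "<string>", line 5, in <module>
    r=blob(im,b,lambda h,s,v:(h>100)&(h<130)&(s>130)&(v>(110 if c=='side' else 0)));print(c,r[0].round(1),r[1],onz(c,[r[0]],30).round(1))
                                                                                            ~^^^
TypeError: 'NoneType' object is not subscriptable
```

```bash
python3 - <<'E'
from m import *
a=cv2.imread('pics/s5.png')[170:250,260:360];b=cv2.imread('pics/t5.png')[170:250,270:370]
cv2.imwrite('pics/st5.png',cv2.resize(np.hstack([a,b]),None,fx=4,fy=4,interpolation=2))
T0=cv2.cvtColor(cv2.imread('pics/top0.png'),cv2.COLOR_BGR2RGB);T=np.load('pics/top.npy')
for th in(65,80,95):
  for im in(T0,T):
    sub=im[180:235,290:350]; g=cv2.GaussianBlur(sub,(3,3),0).max(2); hsv=cv2.cvtColor(sub,cv2.COLOR_RGB2HSV)
    m=((g<th)|(hsv[...,1]>120)).astype(np.uint8)
    n,l,st,ce=cv2.connectedComponentsWithStats(m);k=1+np.argmax(st[1:,4])
    c=max(cv2.findContours((l==k).astype(np.uint8),0,1)[0],key=len); e=cv2.fitEllipse(c)
    print(th,ce[k]+[290,180],st[k],np.array(e[0])+[290,180],onz('top',[np.array(e[0])+[290,180]],12)[0][:2])
E
```

```text
65 [319.14342105 206.63815789] [ 14  12  32  31 760] [319.15013313 206.64634705] [609.17490379  15.84081166]
65 [319.         206.52866242] [ 20  17  19  20 314] [319.         206.53285599] [609.52735711  16.28965435]
80 [319.20612485 206.62426384] [ 13  11  33  33 849] [319.20064735 206.63294792] [609.21331802  15.68738336]
80 [319.1672956  206.61886792] [ 13  11  33  33 795] [319.17058372 206.6244297 ] [609.24065175  15.77792479]
95 [319.20670996 206.68290043] [ 12  10  35  35 924] [319.22104454 206.69392586] [609.02677758  15.62853954]
95 [319.23772321 206.64620536] [ 12  10  35  34 896] [319.2227459  206.63244438] [609.21381541  15.62051345]
```

View pics/st5.png

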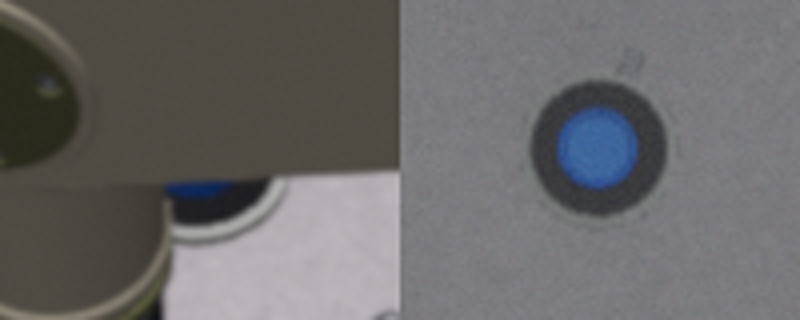

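>>> arm_command:
  moves:
    - [0.14,-0.06,0.02,0,0,0,1]
    - [0.14,-0.06,0.06,0,0,0,1]
    - [0.1,-0.04,0.06,0,0,0,1]
    - [0.03,0,0.06,0,0,0,1]
    - [0,0,0.02,0,0,0,1]

```text
time: 14.95
ee_pos: [451.6, 373.3, 61.8]
ee_rot: [0.704, 0.71, 0.004, 0.002]
wrist_force: [-0.7, -1.0, -0.1]
finger_gap: 85.5
```

```bash
python3 plan.py 452.5 366 6 0
```

```text
t 14.95 p [451.6 373.3  61.8] yaw 0.46 tilt [0.49 0.17] gap 85.5 F [-0.7 -1.  -0.1] q [ 0.6   0.23  1.7  -0.    1.21  0.6 ]
dworld [  0.9  -7.3 -55.8] shift now-axes [-0.03    0.0017  0.223 ] shift goal-axes [-0.0293  0.0038  0.2231] turn [ 0.0027 -0.0009  0.0026]
```

>>> arm_command:
  moves:
    - [-0.03,0.003,0.04,0.003,-0.001,0.003,1]
    - [0,0,0.06,0,0,0,1]
    - [0,0,0.05,0,0,0,1]
    - [0,0,0.03,0,0,0,1]
    - [0,0,0.01,0,0,0,1]

```text
time: 15.45
ee_pos: [454.2, 361.5, 10.4]
ee_rot: [0.709, 0.705, -0.001, -0.0]
wrist_force: [-1.6, -1.0, -0.3]
finger_gap: 85.4
```

```bash
python3 plan.py 452.5 366 6 0
```

```text
t 15.45 p [454.2 361.5  10.4] yaw -0.31 tilt [-0.12 -0.1 ] gap 85.4 F [-1.6 -1.  -0.3] q [ 0.58  0.3   1.72 -0.    1.12  0.59]
dworld [-1.7  4.5 -4.4] shift now-axes [ 0.0182 -0.0068  0.0177] shift goal-axes [ 0.0182 -0.0067  0.0177] turn [-0.0007  0.0006 -0.0017]
```

>>> arm_command:
  moves:
    - [0.016,-0.006,0.01,0,0,-0.001,1]
    - [0,0,0.005,0,0,0,1]
    - [0,0,0,0,0,0,0.4]
    - [0,0,0,0,0,0,-0.2]
    - [0,0,0,0,0,0,-0.2]

```text
time: 15.95
ee_pos: [453.4, 366.2, 7.3]
ee_rot: [0.708, 0.706, -0.001, 0.0]
wrist_force: [0.9, -0.4, 0.0]
finger_gap: 44.1
```

```bash
python3 plan.py 452.5 366 6 0
```

```text
t 15.95 p [453.4 366.2   7.3] yaw -0.12 tilt [-0.05 -0.05] gap 44.1 F [ 0.9 -0.4  0. ] q [ 0.59  0.3   1.72 -0.    1.12  0.59]
dworld [-0.9 -0.2 -1.3] shift now-axes [-0.0007 -0.0035  0.0052] shift goal-axes [-0.0007 -0.0035  0.0052] turn [-0.0003  0.0003 -0.0007]
```

>>> arm_command:
  moves:
    - [0,0,0,0,0,0,-0.2]
    - [0,0,0,0,0,0,-0.2]
    - [0,0,0,0,0,0,-0.2]
    - [0,0,0,0,0,0,-0.2]
    - [0,0,0,0,0,0,-0.2]

```text
time: 16.45
ee_pos: [453.7, 366.5, 8.0]
ee_rot: [0.708, 0.706, -0.0, 0.0]
wrist_force: [0.5, 0.1, 0.2]
finger_gap: 40.3
```

>>> arm_command:
  moves:
    - [0,0,-0.04,0,0,0,-0.2]
    - [0,0,-0.1,0,0,0,-0.2]
    - [0,0,-0.12,0,0,0,-0.2]
    - [0,0,-0.1,0,0,0,-0.2]
    - [0,0,-0.04,0,0,0,-0.2]

```text
time: 16.95
ee_pos: [451.7, 365.2, 110.7]
ee_rot: [0.708, 0.706, -0.003, -0.0]
wrist_force: [0.5, -0.1, -0.3]
finger_gap: 40.4
```

```bash
python3 plan.py 608.4 16.7 90 0;  python3 -c "
from m import *
S=snap('side','s6.png')
a=cv2.imread('pics/s6.png')[260:400,200:360]
cv2.imwrite('pics/s6c.png',cv2.resize(a,None,fx=4,fy=4,interpolation=2))"
```

```text
t 16.95 p [451.7 365.2 110.7] yaw -0.11 tilt [-0.26 -0.2 ] gap 40.4 F [ 0.5 -0.1 -0.3] q [ 0.59  0.17  1.67 -0.    1.31  0.59]
dworld [ 156.7 -348.5  -20.7] shift now-axes [-1.3924  0.6297  0.0846] shift goal-axes [-1.3939  0.6266  0.0827] turn [-0.0015  0.0011 -0.0006]
```

View pics/s6c.png

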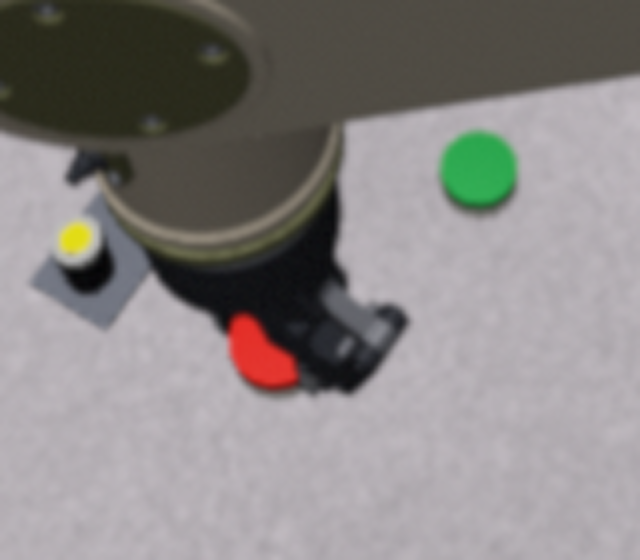

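The red dish is held level (crop (270,350)), and the green dish is untouched.

>>> arm_command:
  moves:
    - [-0.1,0.045,0,0,0.001,0,-0.2]
    - [-0.16,0.07,0,0,0,0,-0.2]
    - [-0.17,0.075,0,0,0,0,-0.2]
    - [-0.17,0.075,0,0,0,0,-0.2]
    - [-0.17,0.075,0,0,0,0,-0.2]

```text
time: 17.5
ee_pos: [536.4, 172.9, 108.9]
ee_rot: [0.704, 0.71, -0.0, -0.003]
wrist_force: [0.7, -0.1, -1.5]
finger_gap: 40.5
```

>>> arm_command:
  moves:
    - [-0.17,0.075,0,0,0,0,-0.2]
    - [-0.17,0.075,0,0,0,0,-0.2]
    - [-0.14,0.065,0,0,0,0,-0.2]
    - [-0.08,0.04,0,0,0,0,-0.2]
    - [-0.02,0.01,0,0,0,0,-0.2]

```text
time: 18.0
ee_pos: [604.2, 16.3, 102.5]
ee_rot: [0.706, 0.708, -0.003, -0.004]
wrist_force: [0.1, 0.4, -0.4]
finger_gap: 39.8
```

```bash
python3 plan.py 608.4 16.7 60 0
```

```text
t 18.0 p [604.2  16.3 102.5] yaw 0.16 tilt [-0.56  0.1 ] gap 39.8 F [ 0.1  0.4 -0.4] q [-0.06  0.25  1.6   0.    1.31 -0.06]
dworld [  4.2   0.4 -42.5] shift now-axes [0.0012 0.0186 0.1697] shift goal-axes [0.0016 0.017  0.1698] turn [-0.0031 -0.0005  0.0009]
```

>>> arm_command:
  moves:
    - [0.001,0.017,0.04,-0.003,0,0,-0.2]
    - [0,0,0.06,0,0,0,-0.2]
    - [0,0,0.05,0,0,0,-0.2]
    - [0,0,0.02,0,0,0,-0.2]
    - [0,0,0,0,0,0,-0.2]

```text
time: 18.5
ee_pos: [604.8, 20.3, 52.0]
ee_rot: [0.705, 0.709, -0.001, -0.003]
wrist_force: [-1.1, -0.6, -0.9]
finger_gap: 40.2
```

```bash
python3 plan.py 608.4 16.7 40 0
```

```text
t 18.5 p [604.8  20.3  52. ] yaw 0.29 tilt [-0.35  0.19] gap 40.2 F [-1.1 -0.6 -0.9] q [-0.05  0.3   1.63  0.    1.21 -0.06]
dworld [  3.6  -3.6 -12. ] shift now-axes [-0.0147  0.0146  0.048 ] shift goal-axes [-0.0145  0.0144  0.0481] turn [-0.0019 -0.001   0.0016]
```

>>> arm_command:
  moves:
    - [-0.012,0.014,0.01,-0.002,-0.001,0.001,-0.2]
    - [0,0,0.01,0,0,0,-0.2]
    - [0,0,0.01,0,0,0,-0.2]
    - [0,0,0,0,0,0,-0.2]
    - [0,0,0,0,0,0,-0.2]

```text
time: 19.0
ee_pos: [609.2, 18.5, 45.0]
ee_rot: [0.706, 0.708, 0.001, 0.001]
wrist_force: [0.0, 0.1, -0.1]
finger_gap: 40.4
```

```bash
python3 plan.py 608.4 16.7 34 0; python3 -c "
from m import *
S=snap('side','s7.png')
a=cv2.imread('pics/s7.png')[170:250,260:360]
cv2.imwrite('pics/s7c.png',cv2.resize(a,None,fx=6,fy=6,interpolation=2))"
```

```text
t 19.0 p [609.2  18.5  45. ] yaw 0.21 tilt [ 0.14 -0.01] gap 40.4 F [ 0.   0.1 -0.1] q [-0.05  0.31  1.63 -0.    1.19 -0.06]
dworld [ -0.8  -1.8 -11. ] shift now-axes [-0.0071 -0.0034  0.0439] shift goal-axes [-0.0071 -0.0032  0.0439] turn [0.0008 0.0001 0.0012]
```

View pics/s7c.png

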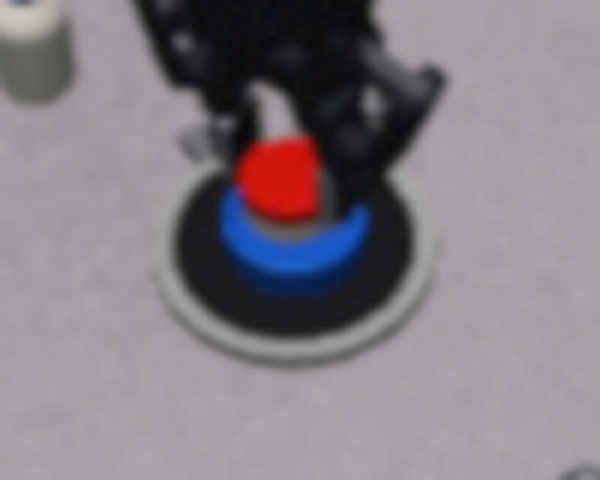

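The dish hangs centred above the recess (crop red (285,180), blue (295,215)).

>>> arm_command:
  moves:
    - [-0.007,-0.003,0.016,0.001,0,0.001,-0.2]
    - [0,0,0.012,0,0,0,-0.2]
    - [0,0,0.006,0,0,0,-0.2]
    - [0,0,0.002,0,0,0,-0.2]
    - [0,0,0,0,0,0,-0.2]

```text
time: 19.55
ee_pos: [608.6, 16.3, 35.6]
ee_rot: [0.707, 0.707, -0.0, -0.0]
wrist_force: [-0.3, 0.2, -0.1]
finger_gap: 40.6
```

```bash
python3 plan.py 608.4 16.7 34 0
```

```text
t 19.55 p [608.6  16.3  35.6] yaw -0.02 tilt [-0.03 -0.01] gap 40.6 F [-0.3  0.2 -0.1] q [-0.06  0.33  1.63 -0.    1.18 -0.06]
dworld [-0.2  0.4 -1.6] shift now-axes [ 0.0018 -0.001   0.0063] shift goal-axes [ 0.0018 -0.001   0.0063] turn [-0.0001  0.0001 -0.0001]
```

>>> arm_command:
  moves:
    - [0.001,0,0.005,0,0,0,-0.2]
    - [0,0,0.003,0,0,0,-0.2]
    - [0,0,0.002,0,0,0,-0.2]
    - [0,0,0,0,0,0,0.2]
    - [0,0,0,0,0,0,0.3]

```text
time: 20.05
ee_pos: [609.1, 16.6, 33.9]
ee_rot: [0.707, 0.707, 0.0, 0.0]
wrist_force: [0.4, 0.1, -0.1]
finger_gap: 55.1
```

```bash
python3 plan.py 608.4 16.7 34 0
```

```text
t 20.05 p [609.1  16.6  33.9] yaw -0.01 tilt [ 0.03 -0.02] gap 55.1 F [ 0.4  0.1 -0.1] q [-0.06  0.33  1.63 -0.    1.18 -0.06]
dworld [-0.7  0.1  0.1] shift now-axes [ 0.0006 -0.0029 -0.0004] shift goal-axes [ 0.0006 -0.0029 -0.0004] turn [ 0.0002  0.0001 -0.0001]
```

>>> arm_command:
  moves:
    - [0,0,-0.06,0,0,0,0.6]
    - [0,0,-0.16,0,0,0,0.6]
    - [-0.05,-0.03,-0.14,0,0,0,0.6]
    - [-0.14,-0.09,-0.02,0,0,0,0.6]
    - [-0.17,-0.1,0,0,0,0,0.6]

```text
time: 20.55
ee_pos: [555.2, -71.3, 136.4]
ee_rot: [0.705, 0.71, 0.001, 0.001]
wrist_force: [-0.1, -0.7, 0.1]
finger_gap: 68.4
```

>>> arm_command:
  moves:
    - [-0.17,-0.1,0,0,0,0,0.2]
    - [-0.17,-0.1,0,0,0,0,0.2]
    - [-0.15,-0.1,0,0,0,0,0.2]
    - [-0.08,-0.06,0,0,0,0,0.2]
    - [-0.03,-0.02,0,0,0,0,0.2]

```text
time: 21.05
ee_pos: [458.3, -231.4, 145.4]
ee_rot: [0.705, 0.709, 0.002, 0.007]
wrist_force: [0.1, 0.3, 0.0]
finger_gap: 50.9
```

```bash
python3 plan.py 459 -223 40 0;  python3 -c "
from m import *
T=snap('top','t8.png');S=snap('side','s8.png')
a=cv2.imread('pics/s8.png')[170:250,260:360];b=cv2.imread('pics/t8.png')[170:250,270:370]
cv2.imwrite('pics/st8.png',cv2.resize(np.hstack([a,b]),None,fx=4,fy=4,interpolation=2))
for c,im,b in(('top',T,(290,180,350,235)),('side',S,(280,175,340,235))):
    r=blob(im,b,red);print(c,r[0].round(1),r[1],onz(c,[r[0]],46).round(1))
    r=blob(im,b,blue);print(c,r[0].round(1),r[1],onz(c,[r[0]],30).round(1))
"
```

```text
t 21.05 p [ 458.3 -231.4  145.4] yaw 0.3 tilt [ 0.79 -0.41] gap 50.9 F [0.1 0.3 0. ] q [-0.57 -0.06  1.84  0.    1.34 -0.57]
dworld [   0.7    8.4 -105.4] shift now-axes [ 0.0367 -0.003   0.4214] shift goal-axes [0.0337 0.0027 0.4217] turn [0.0044 0.0023 0.0017]
top [319.1 205.9] [ 23  20  13  13 138] [[607.6  16.   46. ]]
top [318.8 208. ] [ 20  17  19  20 108] [[603.   16.9  30. ]]
side [308.4 201.7] [ 20  20  17  15 204] [[606.7  18.6  46. ]]
side [308.6 211.1] [ 16  24  26  21 253] [[597.   32.8  30. ]]
```

View pics/st8.png

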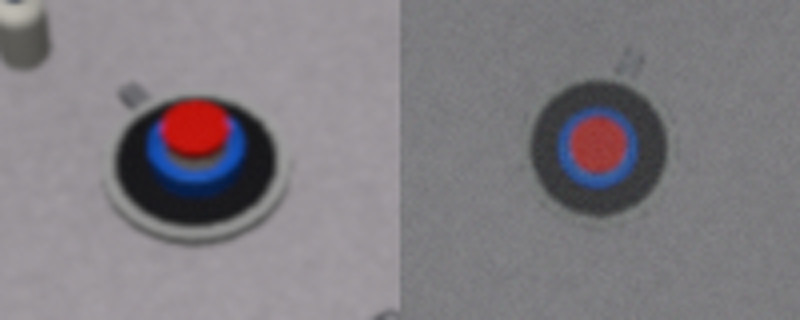

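The dish sits flat and centred in the recess in both views (crops (195,130) and (600,145)). Next is the shield.

>>> arm_command:
  moves:
    - [0.035,0.002,0.06,0.004,0.002,0.002,0]
    - [0,0,0.12,0,0,0,0]
    - [0,0,0.12,0,0,0,0]
    - [0,0,0.08,0,0,0,0]
    - [0,0,0.03,0,0,0,0]

```text
time: 21.65
ee_pos: [465.5, -213.7, 38.7]
ee_rot: [0.706, 0.709, 0.002, 0.001]
wrist_force: [0.3, 0.5, 0.1]
finger_gap: 43.2
```

```bash
python3 plan.py 459 -223 10 0
```

```text
t 21.65 p [ 465.5 -213.7   38.7] yaw 0.23 tilt [0.2  0.08] gap 43.2 F [0.3 0.5 0.1] q [-0.53  0.08  1.91  0.    1.15 -0.54]
dworld [ -6.5  -9.3 -28.7] shift now-axes [-0.0373 -0.0264  0.1146] shift goal-axes [-0.0372 -0.0259  0.1148] turn [ 0.0011 -0.0004  0.0013]
```

>>> arm_command:
  moves:
    - [-0.035,-0.025,0,0.001,0,0.001,0]
    - [0,0,0.02,0,0,0,0]
    - [0,0,0.02,0,0,0,0]
    - [0,0,0.01,0,0,0,0]
    - [0,0,0,0,0,0,0]

```text
time: 22.15
ee_pos: [460.3, -220.4, 25.4]
ee_rot: [0.706, 0.708, 0.001, -0.001]
wrist_force: [0.5, 0.3, -0.5]
finger_gap: 42.5
```

```bash
python3 plan.py 459 -223 10 0;python3 -c "
from m import *
S=snap('side','s9.png')
a=cv2.imread('pics/s9.png')[130:210,360:460]
cv2.imwrite('pics/s9c.png',cv2.resize(a,None,fx=6,fy=6,interpolation=2))"
```

```text
t 22.15 p [ 460.3 -220.4   25.4] yaw 0.22 tilt [-0.03  0.14] gap 42.5 F [ 0.5  0.3 -0.5] q [-0.55  0.1   1.92  0.    1.12 -0.55]
dworld [ -1.3  -2.6 -15.4] shift now-axes [-0.0105 -0.0054  0.0615] shift goal-axes [-0.0103 -0.0054  0.0615] turn [-0.0002 -0.0008  0.0012]
```

View pics/s9c.png

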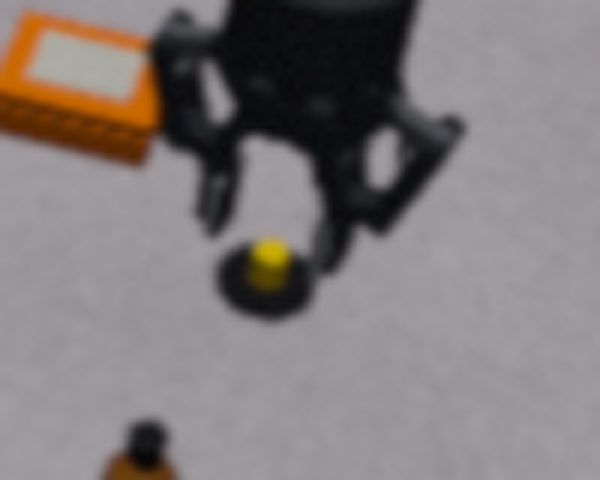

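The fingers straddle the knob (crop knob (270,252), tips (212,230) and (330,268)).

>>> arm_command:
  moves:
    - [-0.01,-0.005,0.02,0,0,0.001,0]
    - [0,0,0.02,0,0,0,0]
    - [0,0,0.014,0,0,0,0]
    - [0,0,0.004,0,0,0,0]
    - [0,0,0,0,0,0,0]

```text
time: 22.7
ee_pos: [459.8, -224.0, 10.9]
ee_rot: [0.707, 0.707, 0.001, 0.0]
wrist_force: [-0.6, -0.1, 0.3]
finger_gap: 43.0
```

```bash
python3 plan.py 459 -223 9 0
```

```text
t 22.7 p [ 459.8 -224.    10.9] yaw -0.02 tilt [0.09 0.07] gap 43.0 F [-0.6 -0.1  0.3] q [-0.55  0.12  1.92  0.    1.09 -0.56]
dworld [-0.8  1.  -1.9] shift now-axes [ 0.004  -0.0032  0.0078] shift goal-axes [ 0.004  -0.0032  0.0078] turn [ 0.0005 -0.0004 -0.0001]
```

>>> arm_command:
  moves:
    - [0.003,0,0.005,0,0,0,-0.9]
    - [0,0,0,0,0,0,-0.9]
    - [0,0,0,0,0,0,-0.9]
    - [0,0,0,0,0,0,-0.9]
    - [0,0,0,0,0,0,-0.9]

```text
time: 23.2
ee_pos: [459.9, -223.1, 9.8]
ee_rot: [0.707, 0.707, 0.001, 0.0]
wrist_force: [-1.2, -0.2, -0.2]
finger_gap: 14.2
```

```bash
python3 plan.py 608 16.5 110 0
```

```text
t 23.2 p [ 459.9 -223.1    9.8] yaw -0.01 tilt [0.09 0.06] gap 14.2 F [-1.2 -0.2 -0.2] q [-0.55  0.12  1.93  0.    1.09 -0.55]
dworld [148.1 239.6 100.2] shift now-axes [ 0.9589  0.5928 -0.3989] shift goal-axes [ 0.9584  0.5923 -0.4009] turn [ 0.0005 -0.0003 -0.    ]
```

>>> arm_command:
  moves:
    - [0,0,-0.05,0,0,0,-0.9]
    - [0,0,-0.12,0,0,0,-0.9]
    - [0.03,0.02,-0.16,0,0,0,-0.9]
    - [0.1,0.06,-0.1,0,0,0,-0.9]
    - [0.14,0.085,0,0,0,0,-0.9]

```text
time: 23.7
ee_pos: [499.6, -157.0, 123.9]
ee_rot: [0.709, 0.705, 0.001, -0.001]
wrist_force: [1.0, -1.5, -0.1]
finger_gap: 14.4
```

>>> arm_command:
  moves:
    - [0.16,0.1,0,0,0,0,-0.9]
    - [0.16,0.1,0,0,0,0,-0.9]
    - [0.16,0.1,0,0,0,0,-0.9]
    - [0.12,0.08,0,0,0,0,-0.9]
    - [0.06,0.04,0,0,0,0,-0.9]

```text
time: 24.2
ee_pos: [612.8, 15.2, 134.2]
ee_rot: [0.71, 0.705, 0.004, 0.004]
wrist_force: [0.9, -0.3, 0.2]
finger_gap: 14.4
```

```bash
python3 plan.py 608.4 16.5 75 0
```

```text
t 24.2 p [612.8  15.2 134.2] yaw -0.41 tilt [0.66 0.  ] gap 14.4 F [ 0.9 -0.3  0.2] q [-0.06  0.22  1.57  0.    1.34 -0.05]
dworld [ -4.4   1.3 -59.2] shift now-axes [ 0.005  -0.0202  0.2364] shift goal-axes [ 0.0052 -0.0174  0.2366] turn [ 0.0036 -0.     -0.0023]
```

>>> arm_command:
  moves:
    - [0.005,-0.018,0.06,0.003,0,-0.002,-0.9]
    - [0,0,0.08,0,0,0,-0.9]
    - [0,0,0.06,0,0,0,-0.9]
    - [0,0,0.02,0,0,0,-0.9]
    - [0,0,0,0,0,0,-0.9]

```text
time: 24.7
ee_pos: [608.4, 18.0, 78.7]
ee_rot: [0.706, 0.708, 0.001, 0.001]
wrist_force: [-0.0, 0.8, -0.5]
finger_gap: 14.4
```

```bash
python3 plan.py 608.4 16.5 60 0
```

```text
t 24.7 p [608.4  18.   78.7] yaw 0.2 tilt [ 0.12 -0.02] gap 14.4 F [-0.   0.8 -0.5] q [-0.05  0.27  1.62 -0.    1.25 -0.06]
dworld [ -0.   -1.5 -18.7] shift now-axes [-0.006  -0.0003  0.0747] shift goal-axes [-0.0061 -0.0002  0.0747] turn [0.0007 0.0001 0.0011]
```

>>> arm_command:
  moves:
    - [-0.006,0,0.02,0.001,0,0.001,-0.9]
    - [0,0,0.025,0,0,0,-0.9]
    - [0,0,0.02,0,0,0,-0.9]
    - [0,0,0.006,0,0,0,-0.9]
    - [0,0,0,0,0,0,-0.9]

```text
time: 25.2
ee_pos: [609.1, 14.7, 61.2]
ee_rot: [0.708, 0.706, 0.0, 0.0]
wrist_force: [0.2, 0.1, -0.7]
finger_gap: 14.3
```

```bash
python3 plan.py 608.4 16.5 56 0;python3 -c "
from m import *
S=snap('side','s10.png')
a=cv2.imread('pics/s10.png')[170:250,260:360]
cv2.imwrite('pics/s10c.png',cv2.resize(a,None,fx=6,fy=6,interpolation=2))"
```

```text
t 25.2 p [609.1  14.7  61.2] yaw -0.12 tilt [ 0.04 -0.03] gap 14.3 F [ 0.2  0.1 -0.7] q [-0.06  0.29  1.62 -0.    1.22 -0.06]
dworld [-0.7  1.8 -5.2] shift now-axes [ 0.0073 -0.0027  0.021 ] shift goal-axes [ 0.0073 -0.0027  0.021 ] turn [ 0.0002  0.0002 -0.0007]
```

View pics/s10c.png

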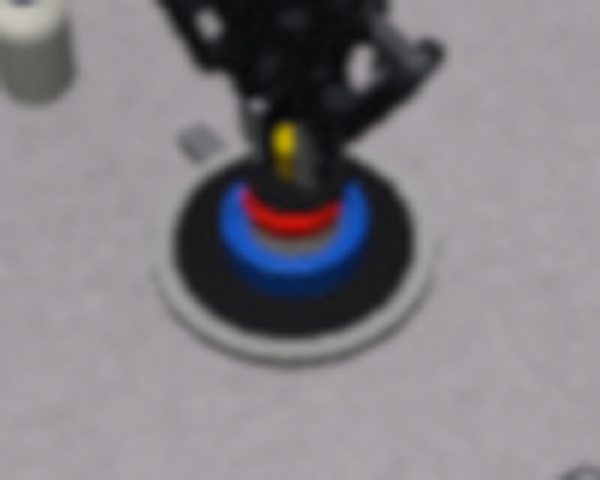

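The shield hangs just above the dish, level and nearly centred. Now the last few mm down.

>>> arm_command:
  moves:
    - [0.006,-0.002,0.007,0,0,0,-0.9]
    - [0,0,0.006,0,0,0,-0.9]
    - [0,0,0.004,0,0,0,-0.9]
    - [0,0,0,0,0,0,-0.9]
    - [0,0,0,0,0,0,-0.9]

```text
time: 25.75
ee_pos: [609.2, 16.6, 57.6]
ee_rot: [0.708, 0.707, 0.001, 0.001]
wrist_force: [0.5, 0.5, 0.2]
finger_gap: 14.5
```

```bash
python3 plan.py 608.4 16.5 56 0
```

```text
t 25.75 p [609.2  16.6  57.6] yaw -0.09 tilt [ 0.12 -0.04] gap 14.5 F [0.5 0.5 0.2] q [-0.06  0.3   1.63 -0.    1.22 -0.05]
dworld [-0.8 -0.1 -1.6] shift now-axes [-0.0004 -0.0032  0.0065] shift goal-axes [-0.0004 -0.0032  0.0065] turn [ 0.0007  0.0002 -0.0005]
```

>>> arm_command:
  moves:
    - [0,-0.003,0.003,0.001,0,0,-0.9]
    - [0,0,0.003,0,0,0,-0.9]
    - [0,0,0.003,0,0,0,-0.9]
    - [0,0,0,0,0,0,-0.9]
    - [0,0,0,0,0,0,-0.9]

```text
time: 26.25
ee_pos: [608.7, 16.5, 55.7]
ee_rot: [0.708, 0.707, -0.0, 0.0]
wrist_force: [0.1, -0.9, -0.5]
finger_gap: 14.2
```

```bash
python3 plan.py 608.4 16.5 56 0
```

```text
t 26.25 p [608.7  16.5  55.7] yaw -0.09 tilt [-0.03 -0.04] gap 14.2 F [ 0.1 -0.9 -0.5] q [-0.06  0.3   1.62 -0.    1.22 -0.05]
dworld [-0.3 -0.   0.3] shift now-axes [-0.0001 -0.0012 -0.0011] shift goal-axes [-0.0001 -0.0012 -0.0011] turn [-0.0002  0.0002 -0.0005]
```

>>> arm_command:
  moves:
    - [0,0,0.004,0,0,0,-0.9]
    - [0,0,0,0,0,0,-0.9]
    - [0,0,0,0,0,0,-0.4]
    - [0,0,0,0,0,0,0]
    - [0,0,0,0,0,0,0]

```text
time: 26.75
ee_pos: [609.1, 16.5, 55.7]
ee_rot: [0.708, 0.707, -0.0, 0.0]
wrist_force: [-0.3, 1.0, -0.0]
finger_gap: 42.9
```

>>> arm_command:
  moves:
    - [0,0,-0.04,0,0,0,0]
    - [0,0,-0.12,0,0,0,0]
    - [0,0,-0.14,0,0,0,0]
    - [-0.06,-0.08,-0.1,0,0,0,0.2]
    - [-0.1,-0.12,0,0,0,0,0.2]

```text
time: 27.25
ee_pos: [559.2, -22.0, 160.5]
ee_rot: [0.706, 0.708, -0.0, -0.0]
wrist_force: [0.7, -1.4, 1.2]
finger_gap: 51.2
```

```bash
python3 plan.py 443 -62 120 0;  python3 -c "
from m import *
T=snap('top','t11.png');S=snap('side','s11.png')
a=cv2.imread('pics/s11.png')[160:240,260:410];b=cv2.imread('pics/t11.png')[190:270,290:440]
cv2.imwrite('pics/st11.png',cv2.resize(np.vstack([a,b]),None,fx=3.7,fy=3.7,interpolation=2))
"
```

```text
t 27.25 p [559.2 -22.  160.5] yaw 0.11 tilt [-0.05 -0.03] gap 51.2 F [ 0.7 -1.4  1.2] q [-0.13  0.07  1.69 -0.    1.39 -0.13]
dworld [-116.2  -40.   -40.5] shift now-axes [-0.1592 -0.4649  0.1627] shift goal-axes [-0.1601 -0.4648  0.1622] turn [-0.0003  0.0001  0.0006]
```

View pics/st11.png

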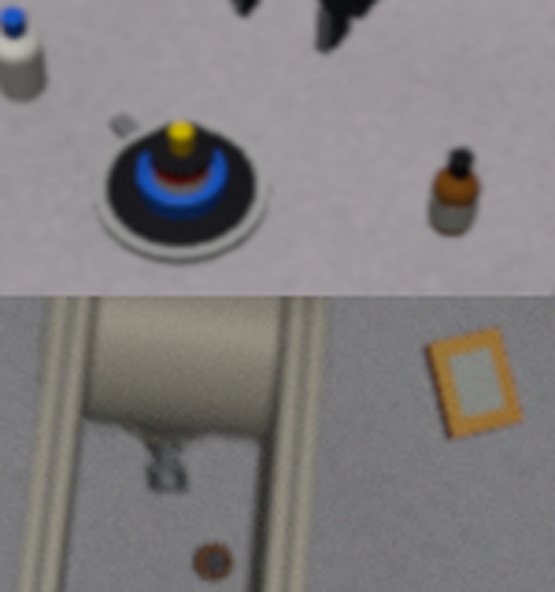

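The shield sits centred on the stack, knob up (crop (180,160)), and the amber bottle is at crop (455,195). Now the measurements for the bottle, slide box and lamp.

```bash
python3 - <<'E'
from m import *
np.set_printoptions(precision=1,suppress=True)
T=np.load('pics/top.npy');S=np.load('pics/side.npy')
T0=cv2.cvtColor(cv2.imread('pics/top0.png'),cv2.COLOR_BGR2RGB);S0=cv2.cvtColor(cv2.imread('pics/side0.png'),cv2.COLOR_BGR2RGB)
for c,im,bx,vt in(('top',T0,(400,195,437,232),150),('side',S0,(350,125,400,165),190)):
    x0,y0,x1,y1=bx; f=8
    sub=cv2.resize(im[y0:y1,x0:x1],None,fx=f,fy=f,interpolation=2);hsv=cv2.cvtColor(sub,cv2.COLOR_RGB2HSV)
    m=((hsv[...,1]>110)&(hsv[...,0]<28)&(hsv[...,2]>vt)).astype(np.uint8)
    cs=max(cv2.findContours(m,0,1)[0],key=cv2.contourArea)
    h=cv2.convexHull(cs); q=cv2.approxPolyN(h,4).reshape(-1,2) if hasattr(cv2,'approxPolyN') else cv2.boxPoints(cv2.minAreaRect(h))
    uv=(q+.5)/f-.5+[x0,y0]; w=onz(c,uv,30)[:,:2]
    W=onz(c,((h.reshape(-1,2)+.5)/f-.5+[x0,y0]),30)[:,:2].astype(np.float32); r=cv2.minAreaRect(W)
    print(c,'V',np.percentile(hsv[...,2][m>0],[5,50,95]),'quad',w.tolist(),'ctr',w.mean(0),'sides',np.linalg.norm(w-np.roll(w,-1,0),axis=1),'rect',r)
    dd=w-np.roll(w,-1,0); print('edge angles',np.degrees(np.arctan2(dd[:,1],dd[:,0])))
# amber
for c,im,bx in(('top',T,(335,250,360,275)),('side',S,(370,195,395,228))):
    print(c,'black',blob(im,bx,lambda h,s,v:(v<60)),'amber',blob(im,bx,lambda h,s,v:(h<20)&(s>110)&(v>50)))
print(onz('side',[[384.3,202.2]],70))
for n,xy in(('oil',(443.6,-60.8)),):
  for z in (0,70): print(n,z,proj('top',[[*xy,z]]),proj('side',[[*xy,z]]))
b=S[190:235,365:400];b2=T[245:280,330:365]
cv2.imwrite('pics/oil.png',cv2.cvtColor(np.hstack([cv2.resize(b,(350,450),interpolation=2),cv2.resize(b2,(450,450),interpolation=2)]),cv2.COLOR_RGB2BGR))
E
```

```text
top V [151. 152. 154.] quad [[550.2303874993444, -282.32756344100613], [542.7280558739396, -262.45567828040237], [564.857311881446, -258.401933470722], [568.9321906759938, -261.1946103651182]] ctr [ 556.7 -266.1] sides [21.2 22.5  4.9 28.2] rect ((554.1854858398438, -266.11383056640625), (26.596439361572266, 15.457368850708008), 48.65693664550781)
edge angles [ -69.3 -169.6  145.6   48.5]
side V [191. 192. 193.] quad [[554.2194295588786, -308.7213215833349], [543.8943285995391, -262.5559980841914], [560.8191783120564, -259.57872226718086], [561.9013408472131, -308.8732961436119]] ctr [ 555.2 -284.9] sides [47.3 17.2 49.3  7.7] rect ((553.04345703125, -284.4546203613281), (16.628854751586914, 49.18060302734375), 1.4124590158462524)
edge angles [ -77.4 -170.    91.3   -1.1]
top black (array([358.5, 267.2]), array([22,  8,  3, 17, 28], dtype=int32)) amber (array([345.2, 260.1]), array([ 8,  8,  7,  7, 16], dtype=int32))
side black (array([383.9, 204.3]), array([11,  6,  6,  8, 37], dtype=int32)) amber (array([382.8, 210.7]), array([ 8, 11, 11, 10, 84], dtype=int32))
[[442.6 -61.9  70. ]]
oil 0 [[345.4 261.2]] [[380.6 219.9]]
oil 70 [[346.9 261.6]] [[383.7 202.3]]
```

View pics/oil.png

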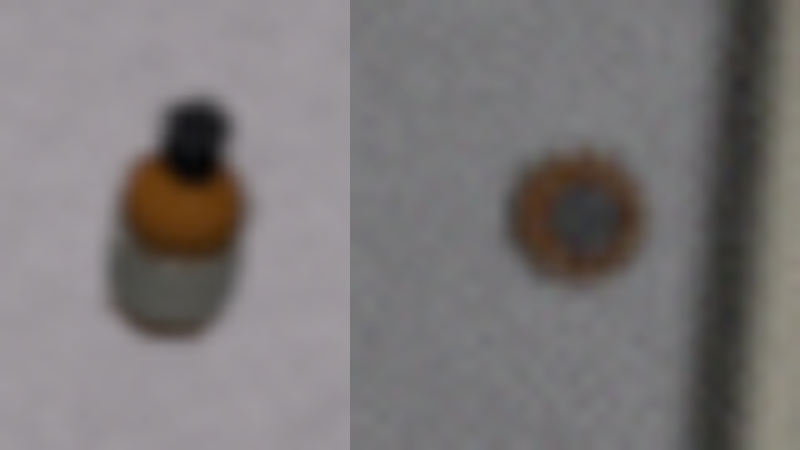

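```bash
python3 - <<'E'
from m import *
np.set_printoptions(precision=1,suppress=True)
T0=cv2.cvtColor(cv2.imread('pics/top0.png'),cv2.COLOR_BGR2RGB);S0=cv2.cvtColor(cv2.imread('pics/side0.png'),cv2.COLOR_BGR2RGB)
tiles=[]
for c,im,bx,vts in(('top',T0,(400,195,437,232),(95,110,120)),('side',S0,(350,125,400,165),(150,165,180))):
    x0,y0,x1,y1=bx; f=8
    sub=cv2.resize(im[y0:y1,x0:x1],None,fx=f,fy=f,interpolation=2);hsv=cv2.cvtColor(sub,cv2.COLOR_RGB2HSV)
    tiles.append(cv2.resize(cv2.cvtColor(sub,cv2.COLOR_RGB2BGR),(390,312)))
    for vt in vts:
        m=((hsv[...,1]>100)&(hsv[...,0]<28)&(hsv[...,2]>vt)).astype(np.uint8)
        cs=max(cv2.findContours(m,0,1)[0],key=cv2.contourArea)
        W=onz(c,((cv2.convexHull(cs).reshape(-1,2)+.5)/f-.5+[x0,y0]),30)[:,:2].astype(np.float32); r=cv2.minAreaRect(W)
        print(c,vt,'rect',r)
    # label
    m=((hsv[...,1]<70)).astype(np.uint8); n,l,st,ce=cv2.connectedComponentsWithStats(m)
    for k in range(1,n):
        X,Y,w,h,a=st[k]
        if a>1500 and X>5 and Y>5 and X+w<m.shape[1]-5 and Y+h<m.shape[0]-5:
            cc=cv2.findContours((l==k).astype(np.uint8),0,1)[0][0]
            W=onz(c,((cc.reshape(-1,2)+.5)/f-.5+[x0,y0]),30)[:,:2].astype(np.float32); print(c,'label',onz(c,[(ce[k]+.5)/f-.5+[x0,y0]],30)[0],cv2.minAreaRect(W))
cv2.imwrite('pics/box.png',np.hstack(tiles))
# lamp foot: dark bluish-grey
for c,im,bx,pts in(('top',T0,(185,195,275,235),0),('side',S0,(200,245,290,345),0)):
    x0,y0,x1,y1=bx;f=4
    sub=cv2.resize(im[y0:y1,x0:x1],None,fx=f,fy=f,interpolation=2);hsv=cv2.cvtColor(sub,cv2.COLOR_RGB2HSV)
    g=hsv[...,2]
    for th in ((100,105) if c=='top' else (115,125)):
        m=((g<th)|(hsv[...,1]>90)).astype(np.uint8)
        cs=max(cv2.findContours(m,0,1)[0],key=cv2.contourArea)
        W=onz(c,((cv2.convexHull(cs).reshape(-1,2)+.5)/f-.5+[x0,y0]),4)[:,:2].astype(np.float32); print('lamp',c,th,cv2.minAreaRect(W))
E
```

```text
top 95 rect ((583.5299072265625, -278.7451171875), (78.7019271850586, 62.01448440551758), 12.615859985351562)
top 110 rect ((583.7401123046875, -279.68426513671875), (78.7019271850586, 60.089717864990234), 12.615859985351562)
top 120 rect ((583.8304443359375, -280.0879821777344), (78.7019271850586, 59.26233673095703), 12.615859985351562)
top label [ 583.9 -280.7   30. ] ((584.0477294921875, -280.7147216796875), (50.0818977355957, 34.95362091064453), 12.189217567443848)
side 150 rect ((582.954345703125, -278.98040771484375), (80.2832260131836, 60.12042236328125), 12.193913459777832)
side 165 rect ((583.7614135742188, -279.4347839355469), (78.85821533203125, 58.89120864868164), 12.193914413452148)
side 180 rect ((583.6782836914062, -279.088623046875), (75.15911865234375, 55.138572692871094), 12.283269882202148)
side label [ 583.6 -279.9   30. ] ((583.8328857421875, -280.0873718261719), (48.27341842651367, 32.633331298828125), 12.456623077392578)
lamp top 100 ((592.0621948242188, 285.44757080078125), (50.22427749633789, 187.67100524902344), 2.7457926273345947)
lamp top 105 ((592.082763671875, 285.81201171875), (51.86211395263672, 189.99903869628906), 2.8545894622802734)
lamp side 115 ((590.8276977539062, 288.12286376953125), (49.72369384765625, 191.3438262939453), 2.904395341873169)
lamp side 125 ((590.9103393554688, 287.8318176269531), (51.76167297363281, 193.46421813964844), 2.7393147945404053)
```

View pics/box.png

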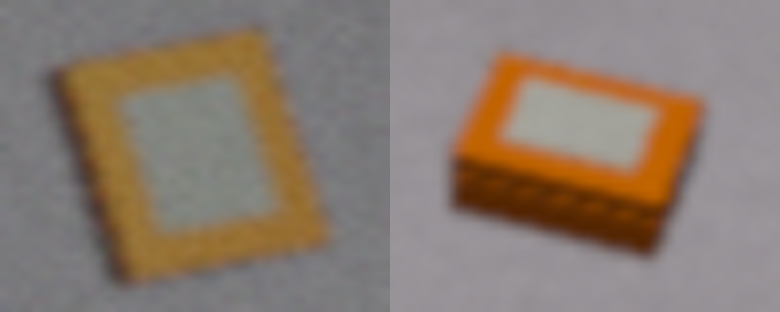

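>>> arm_command:
  moves:
    - [-0.03,-0.1,0,0,0,0,0.4]
    - [-0.04,-0.13,0,0,0,0,0.4]
    - [-0.04,-0.12,0.02,0,0,0,0.4]
    - [-0.03,-0.08,0.04,0,0,0,0.4]
    - [-0.01,-0.03,0.02,0,0,0,0.4]

```text
time: 27.85
ee_pos: [437.9, -62.5, 140.4]
ee_rot: [0.708, 0.706, -0.001, -0.0]
wrist_force: [0.9, -0.6, 0.8]
finger_gap: 59.9
```

```bash
python3 plan.py 443.8 -61.3 100 0
```

```text
t 27.85 p [437.9 -62.5 140.4] yaw -0.13 tilt [-0.15 -0.08] gap 59.9 F [ 0.9 -0.6  0.8] q [-0.26 -0.25  2.02 -0.    1.37 -0.25]
dworld [  5.9   1.2 -40.4] shift now-axes [0.0052 0.0239 0.1615] shift goal-axes [0.005  0.0234 0.1615] turn [-0.0008  0.0005 -0.0007]
```

>>> arm_command:
  moves:
    - [0.005,0.024,0.02,-0.001,0,-0.001,0.4]
    - [0,0,0.04,0,0,0,0.4]
    - [0,0,0.05,0,0,0,0.4]
    - [0,0,0.03,0,0,0,0.4]
    - [0,0,0,0,0,0,0.4]

```text
time: 28.35
ee_pos: [446.7, -60.4, 103.0]
ee_rot: [0.707, 0.708, 0.0, 0.001]
wrist_force: [-0.2, -0.7, 0.8]
finger_gap: 59.7
```

```bash
python3 plan.py 443.8 -61.3 12 0;python3 -c "
from m import *
S=snap('side','s12.png')
a=cv2.imread('pics/s12.png')[150:240,330:440]
cv2.imwrite('pics/s12c.png',cv2.resize(a,None,fx=6,fy=6,interpolation=2))"
```

```text
t 28.35 p [446.7 -60.4 103. ] yaw 0.08 tilt [ 0.13 -0.05] gap 59.7 F [-0.2 -0.7  0.8] q [-0.25 -0.18  2.04 -0.    1.29 -0.25]
dworld [ -2.9  -0.9 -91. ] shift now-axes [-0.0032 -0.0125  0.364 ] shift goal-axes [-0.0035 -0.0116  0.3641] turn [0.0007 0.0003 0.0004]
```

View pics/s12c.png

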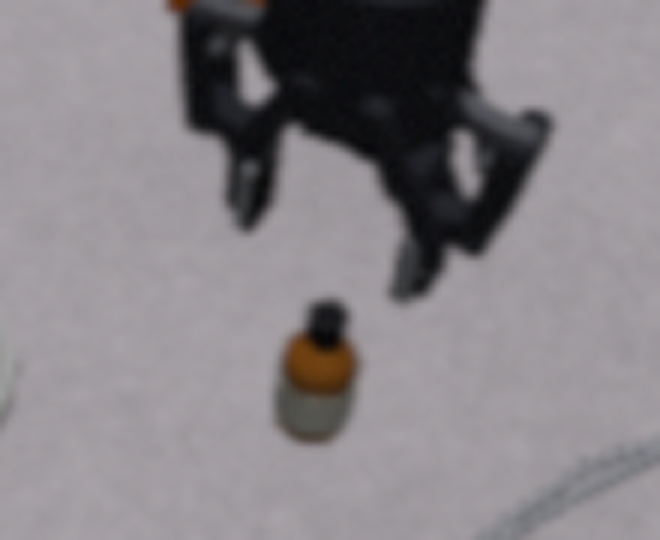

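The fingers are over the bottle on both sides (tips (245,215) and (410,290), bottle (320,370)), so I descend.

>>> arm_command:
  moves:
    - [-0.003,-0.011,0.04,0,0,0,0.4]
    - [0,0,0.08,0,0,0,0.4]
    - [0,0,0.1,0,0,0,0.4]
    - [0,0,0.08,0,0,0,0.4]
    - [0,0,0.03,0,0,0,0.4]

```text
time: 28.9
ee_pos: [446.6, -61.9, 19.3]
ee_rot: [0.706, 0.708, 0.002, 0.004]
wrist_force: [0.5, -0.7, -0.0]
finger_gap: 59.8
```

```bash
python3 plan.py 443.8 -61.3 12 0
```

```text
t 28.9 p [446.6 -61.9  19.3] yaw 0.11 tilt [ 0.46 -0.14] gap 59.8 F [ 0.5 -0.7 -0. ] q [-0.25 -0.06  2.1  -0.    1.1  -0.25]
dworld [-2.8  0.6 -7.3] shift now-axes [ 0.0024 -0.0113  0.0291] shift goal-axes [ 0.0024 -0.0111  0.0292] turn [0.0026 0.0008 0.0006]
```

>>> arm_command:
  moves:
    - [0.002,-0.01,0.016,0.002,0.001,0,0.4]
    - [0,0,0.008,0,0,0,0.4]
    - [0,0,0,0,0,0,0]
    - [0,0,0,0,0,0,-0.5]
    - [0,0,0,0,0,0,-0.5]

```text
time: 29.4
ee_pos: [444.7, -61.6, 14.2]
ee_rot: [0.706, 0.708, 0.001, 0.001]
wrist_force: [-0.5, 0.6, -1.0]
finger_gap: 30.5
```

>>> arm_command:
  moves:
    - [0,0,0,0,0,0,-0.5]
    - [0,0,0,0,0,0,-0.5]
    - [0,0,0,0,0,0,-0.5]
    - [0,0,0,0,0,0,-0.5]
    - [0,0,0,0,0,0,-0.5]

```text
time: 29.9
ee_pos: [445.6, -61.8, 15.3]
ee_rot: [0.706, 0.708, 0.002, 0.002]
wrist_force: [0.1, -0.7, -1.7]
finger_gap: 31.3
```

```bash
python3 plan.py 570.1 -215.5 60 12.4
```

```text
t 29.9 p [445.6 -61.8  15.3] yaw 0.12 tilt [0.26 0.01] gap 31.3 F [ 0.1 -0.7 -1.7] q [-0.25 -0.05  2.1   0.    1.09 -0.26]
dworld [ 124.5 -153.7   44.7] shift now-axes [-0.6157  0.4975 -0.1764] shift goal-axes [-0.7073  0.3544 -0.1786] turn [ 0.0014  0.0001 -0.0682]
```

>>> arm_command:
  moves:
    - [0,0,-0.05,0,0,0,-0.5]
    - [0,0,-0.1,0.001,0,-0.034,-0.5]
    - [0,0,-0.08,0,0,-0.034,-0.5]
    - [-0.08,0.04,-0.03,0,0,0,-0.5]
    - [-0.12,0.06,0,0,0,0,-0.5]

```text
time: 30.4
ee_pos: [479.2, -103.4, 85.0]
ee_rot: [0.622, 0.783, 0.0, -0.001]
wrist_force: [0.3, 0.2, -2.3]
finger_gap: 30.9
```

>>> arm_command:
  moves:
    - [-0.14,0.07,0,0,0,0,-0.5]
    - [-0.14,0.07,0,0,0,0,-0.5]
    - [-0.12,0.06,0,0,0,0,-0.5]
    - [-0.06,0.03,0,0,0,0,-0.5]
    - [-0.02,0.01,0,0,0,0,-0.5]

```text
time: 30.9
ee_pos: [571.2, -213.9, 91.7]
ee_rot: [0.622, 0.783, 0.001, 0.003]
wrist_force: [-0.7, 0.3, -0.4]
finger_gap: 30.5
```

```bash
python3 plan.py 570.1 -215.5 35 12.4
```

```text
t 30.9 p [ 571.2 -213.9   91.7] yaw 13.03 tilt [ 0.3  -0.11] gap 30.5 F [-0.7  0.3 -0.4] q [-0.44  0.26  1.61  0.    1.27 -0.67]
dworld [ -1.1  -1.6 -56.7] shift now-axes [-0.0046 -0.0069  0.2267] shift goal-axes [-0.0053 -0.0058  0.2267] turn [0.0015 0.001  0.0035]
```

>>> arm_command:
  moves:
    - [-0.005,-0.006,0.04,0.001,0.001,0.003,-0.5]
    - [0,0,0.07,0,0,0,-0.5]
    - [0,0,0.06,0,0,0,-0.5]
    - [0,0,0.03,0,0,0,-0.5]
    - [0,0,0,0,0,0,-0.5]

```text
time: 31.4
ee_pos: [568.1, -213.1, 39.1]
ee_rot: [0.626, 0.78, 0.001, -0.001]
wrist_force: [0.5, -0.3, -0.6]
finger_gap: 31.1
```

```bash
python3 plan.py 570.1 -215.5 17 12.4;python3 -c "
from m import *
S=snap('side','s13.png');T=snap('top','t13.png')
a=cv2.imread('pics/s13.png')[100:190,320:440]
b=cv2.imread('pics/t13.png')[180:270,360:480]
cv2.imwrite('pics/s13c.png',cv2.resize(np.hstack([a,b]),None,fx=3.3,fy=3.3,interpolation=2))"
```

```text
t 31.4 p [ 568.1 -213.1   39.1] yaw 12.44 tilt [-0.05  0.13] gap 31.1 F [ 0.5 -0.3 -0.6] q [-0.44  0.32  1.64  0.    1.19 -0.66]
dworld [  2.   -2.4 -22.1] shift now-axes [-0.0112  0.006   0.0885] shift goal-axes [-0.011   0.0059  0.0886] turn [-0.0001 -0.0007  0.0002]
```

View pics/s13c.png

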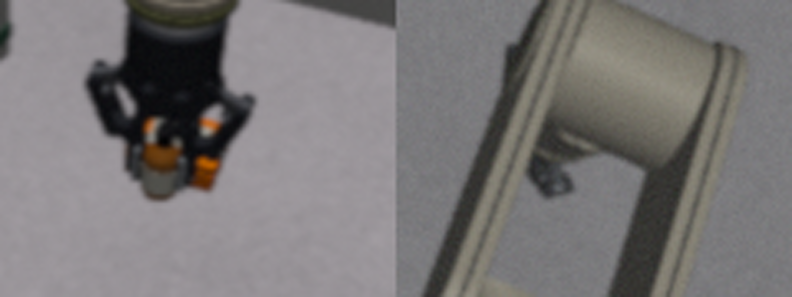

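The bottle hangs upright in front of the box's left face (side crop (160,170)). I lower it.

>>> arm_command:
  moves:
    - [-0.01,0.006,0.03,0,0,0,-0.5]
    - [0,0,0.03,0,0,0,-0.5]
    - [0,0,0.02,0,0,0,-0.5]
    - [0,0,0.006,0,0,0,-0.5]
    - [0,0,0,0,0,0,-0.5]

```text
time: 32.0
ee_pos: [572.7, -216.4, 19.4]
ee_rot: [0.626, 0.78, 0.001, 0.002]
wrist_force: [0.2, -0.0, -0.8]
finger_gap: 31.1
```

```bash
python3 plan.py 570.1 -215.5 15 12.4
```

```text
t 32.0 p [ 572.7 -216.4   19.4] yaw 12.45 tilt [ 0.23 -0.01] gap 31.1 F [ 0.2 -0.  -0.8] q [-0.45  0.35  1.63  0.    1.15 -0.66]
dworld [-2.6  0.9 -4.4] shift now-axes [ 0.0058 -0.0095  0.0177] shift goal-axes [ 0.0057 -0.0095  0.0177] turn [0.0013 0.0003 0.0003]
```

>>> arm_command:
  moves:
    - [0.005,-0.009,0.006,0.001,0,0,-0.5]
    - [0,0,0.005,0,0,0,-0.5]
    - [0,0,0.003,0,0,0,-0.5]
    - [0,0,0,0,0,0,-0.5]
    - [0,0,0,0,0,0,-0.5]

```text
time: 32.5
ee_pos: [570.4, -215.8, 16.2]
ee_rot: [0.626, 0.78, -0.0, 0.001]
wrist_force: [-0.2, -0.7, -0.8]
finger_gap: 30.6
```

```bash
python3 plan.py 570.1 -215.5 15 12.4
```

```text
t 32.5 p [ 570.4 -215.8   16.2] yaw 12.45 tilt [ 0.09 -0.08] gap 30.6 F [-0.2 -0.7 -0.8] q [-0.45  0.35  1.64 -0.    1.15 -0.66]
dworld [-0.3  0.3 -1.2] shift now-axes [ 0.0015 -0.0008  0.0049] shift goal-axes [ 0.0015 -0.0008  0.0049] turn [0.0004 0.0005 0.0003]
```

>>> arm_command:
  moves:
    - [0.001,-0.001,0.003,0,0,0,-0.5]
    - [0,0,0.003,0,0,0,-0.5]
    - [0,0,0.002,0,0,0,-0.5]
    - [0,0,0,0,0,0,-0.5]
    - [0,0,0,0,0,0,-0.5]

```text
time: 33.0
ee_pos: [570.3, -215.7, 14.3]
ee_rot: [0.626, 0.78, -0.0, 0.001]
wrist_force: [-0.1, 0.3, -1.0]
finger_gap: 30.8
```

```bash
python3 plan.py 570.1 -215.5 15 12.4
```

```text
t 33.0 p [ 570.3 -215.7   14.3] yaw 12.45 tilt [ 0.11 -0.09] gap 30.8 F [-0.1  0.3 -1. ] q [-0.45  0.36  1.64 -0.    1.14 -0.66]
dworld [-0.2  0.2  0.7] shift now-axes [ 0.0009 -0.0006 -0.0026] shift goal-axes [ 0.0009 -0.0006 -0.0026] turn [0.0005 0.0006 0.0003]
```

>>> arm_command:
  moves:
    - [0,0,0.004,0,0,0,-0.5]
    - [0,0,0.003,0,0,0,-0.5]
    - [0,0,0,0,0,0,-0.5]
    - [0,0,0,0,0,0,-0.2]
    - [0,0,0,0,0,0,0.1]

```text
time: 33.5
ee_pos: [570.9, -216.1, 14.0]
ee_rot: [0.626, 0.78, 0.0, 0.002]
wrist_force: [0.3, -0.3, 0.6]
finger_gap: 46.5
```

```bash
python3 plan.py 570.1 -215.5 15 12.4
```

```text
t 33.5 p [ 570.9 -216.1   14. ] yaw 12.45 tilt [ 0.17 -0.12] gap 46.5 F [ 0.3 -0.3  0.6] q [-0.45  0.36  1.64 -0.    1.14 -0.66]
dworld [-0.8  0.6  1. ] shift now-axes [ 0.0029 -0.0026 -0.004 ] shift goal-axes [ 0.0029 -0.0026 -0.004 ] turn [0.0008 0.0009 0.0003]
```

>>> arm_command:
  moves:
    - [0,0,-0.05,0,0,0,0.3]
    - [0,0,-0.14,0,0,0,0.3]
    - [0,0,-0.18,0,0,0,0.3]
    - [0,0,-0.12,0,0,0,0.3]
    - [0.05,-0.1,-0.02,0,0,0,0.3]

```text
time: 34.0
ee_pos: [543.3, -208.7, 147.1]
ee_rot: [0.626, 0.78, -0.0, 0.001]
wrist_force: [-0.5, -0.1, 0.6]
finger_gap: 55.4
```

```bash
python3 plan.py 437.5 72.5 120 12.4
```

```text
t 34.0 p [ 543.3 -208.7  147.1] yaw 12.46 tilt [ 0.05 -0.06] gap 55.4 F [-0.5 -0.1  0.6] q [-0.45  0.14  1.64 -0.    1.37 -0.67]
dworld [-105.8  281.2  -27.1] shift now-axes [ 1.1898 -0.1704  0.1067] shift goal-axes [ 1.1895 -0.1717  0.1082] turn [0.0002 0.0004 0.0004]
```

>>> arm_command:
  moves:
    - [0.1,-0.02,0,0,0,0,0.3]
    - [0.18,-0.025,0,0,0,0,0.3]
    - [0.18,-0.025,0,0,0,0,0.3]
    - [0.18,-0.025,0,0,0,0,0.3]
    - [0.18,-0.025,0,0,0,0,0.3]

```text
time: 34.5
ee_pos: [470.1, -15.1, 155.1]
ee_rot: [0.629, 0.777, 0.002, 0.007]
wrist_force: [0.8, 1.2, 0.8]
finger_gap: 55.5
```

>>> arm_command:
  moves:
    - [0.18,-0.025,0,0,0,0,0.3]
    - [0.12,-0.02,0,0,0,0,0.3]
    - [0.05,-0.01,0,0,0,0,0.3]
    - [0.01,0,0,0,0,0,0.3]
    - [0,0,0,0,0,0,0.3]

```text
time: 35.0
ee_pos: [435.5, 77.9, 159.2]
ee_rot: [0.627, 0.779, 0.005, 0.01]
wrist_force: [0.7, 0.2, -0.2]
finger_gap: 55.4
```

```bash
python3 plan.py 437.5 72.5 60 12.4;python3 -c "
from m import *
S=snap('side','s14.png');T=snap('top','t14.png')
a=cv2.imread('pics/s14.png')[100:280,310:450]
b=cv2.imread('pics/t14.png')[150:330,290:450]
cv2.imwrite('pics/s14c.png',cv2.resize(np.hstack([a,b]),None,fx=2.6,fy=2.6,interpolation=2))
a=cv2.imread('pics/s14.png')[215:280,330:400];cv2.imwrite('pics/s14d.png',cv2.resize(a,None,fx=8,fy=8,interpolation=2))"
```

```text
t 35.0 p [435.5  77.9 159.2] yaw 12.34 tilt [ 1.19 -0.26] gap 55.4 F [ 0.7  0.2 -0.2] q [ 0.07 -0.29  2.02 -0.01  1.39 -0.15]
dworld [  2.   -5.4 -99.2] shift now-axes [-0.0194 -0.0044  0.3969] shift goal-axes [-0.0229  0.0033  0.3968] turn [ 0.0062  0.0028 -0.0004]
```

View pics/s14c.png

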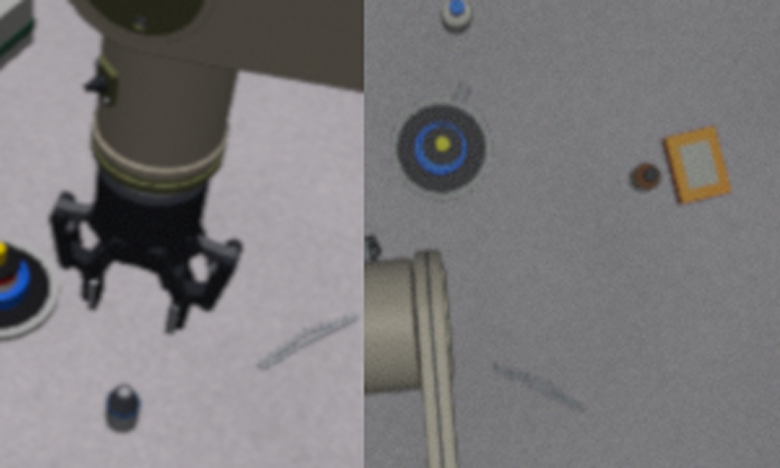

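View pics/s14d.png

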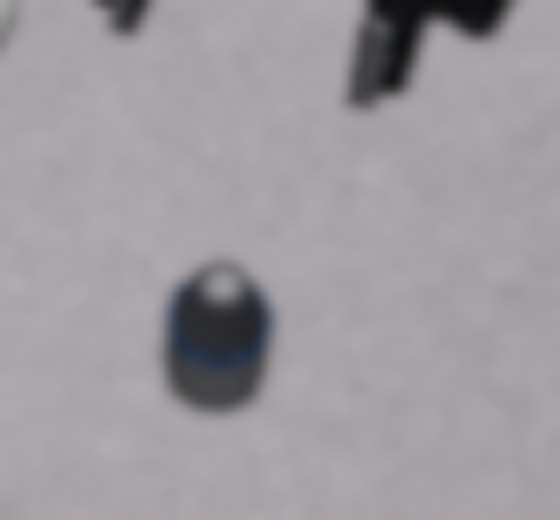

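```bash
python3 -c "
from m import *
print(onz('side',[[357.4,250.0]],45),onz('top',[[300.7,264.5]],45),onz('top',[[300.7,264.5]],28))
T=np.load('pics/top.npy')
print(blob(T,(375,200,425,240),lambda h,s,v:(v<65)))
print('cap at oil', onz('top',[[360+ (650-364)/2.6-70-0.5, 150+174/2.6]],70))
sub=T[205:230,385:410,:].max(2);print(sub[3:20:1,2:24])
print(proj('top',[[570,-216,0],[570,-216,70]]))"

```

```text
[[436.65347315  74.02262543  45.        ]] [[436.97784783  72.15498     45.        ]] [[436.60556944  72.89794046  28.        ]]
(array([399.6 , 217.04]), array([22, 15,  6,  5, 25], dtype=int32))
cap at oil [[ 569.22986769 -216.02539176   70.        ]]
[[124 124 125 125 126 125 124 127 130 125 124 121 123 125 123 123 126 111
   90  82 119 149]
 [121 122 121 124 124 122 125 121 126 125 127 122 123 125 127 126 123 115
   96  84 112 143]
 [123 123 124 125 125 123 126 125 122 126 123 124 126 130 124 125 124 118
  105  81 103 136]
 [126 123 121 125 122 125 124 122 121 121 121 121 124 121 123 125 126 122
  110  83  93 122]
 [124 126 123 125 126 127 124 128 117 110 107 104 107 115 120 120 125 122
  115  92  87 113]
 [123 128 121 126 123 123 123 116 100  92  88  86  86  89  97 111 122 126
  121 103  83 112]
 [122 120 124 123 124 119 113  94  88  85  84  79  70  67  74  91 114 123
  128 107  88 101]
 [121 125 122 125 126 107  92  77  83  80  75  61  59  58  55  67  94 116
  122 111  85  89]
 [119 123 125 125 115  93  75  75  78  81  65  50  57  60  56  62  75 111
  120 115  92  85]
 [121 124 124 122 111  82  70  73  80  80  59  49  59  57  58  53  79 105
  119 121 109  91]
 [121 124 128 122 113  81  68  71  77  78  64  58  55  57  55  63  81 105
  122 124 110  88]
 [115 120 121 122 109  88  71  67  79  81  74  63  56  54  64  76  91 110
  120 126 109  87]
 [119 117 126 122 109  88  67  67  75  76  79  78  72  71  76  80  92 113
  127 122 115  89]
 [123 120 122 128 115  97  81  68  65  75  79  80  76  82  85  92 109 122
  123 123 119 101]
 [125 121 125 124 124 113  97  80  77  77  76  77  78  86 100 107 118 124
  125 124 121 110]
 [120 120 123 120 122 121 114 102  95  91  91  92  96 109 123 123 123 122
  122 125 122 108]
 [122 122 123 120 123 125 122 123 115 112 111 111 120 121 126 126 123 124
  123 123 122 115]]
[[395.28457639 218.66196441]
 [399.48193823 216.65796626]]
```

The bottle measures within about 1 mm of its target. The lens top at (357,250) in the side view gives about (437,73).

>>> arm_command:
  moves:
    - [-0.02,0.002,0.04,0.006,0.003,0,0.3]
    - [0,0,0.1,0,0,0,0.3]
    - [0,0,0.1,0,0,0,0.3]
    - [0,0,0.08,0,0,0,0.3]
    - [0,0,0.02,0,0,0,0.3]

```text
time: 35.6
ee_pos: [441.8, 66.9, 73.9]
ee_rot: [0.631, 0.776, 0.001, 0.002]
wrist_force: [-0.3, 0.4, -0.4]
finger_gap: 55.7
```

```bash
python3 plan.py 437.3 73 50 12.4
```

```text
t 35.6 p [441.8  66.9  73.9] yaw 11.82 tilt [ 0.25 -0.02] gap 55.7 F [-0.3  0.4 -0.4] q [ 0.04 -0.16  2.07 -0.    1.22 -0.17]
dworld [ -4.5   6.1 -23.9] shift now-axes [ 0.0277 -0.0129  0.0954] shift goal-axes [ 0.0277 -0.0122  0.0955] turn [ 0.0013  0.0004 -0.0032]
```

>>> arm_command:
  moves:
    - [0.027,-0.012,0,0.001,0,-0.003,0.3]
    - [0,0,0.04,0,0,0,0.3]
    - [0,0,0.04,0,0,0,0.3]
    - [0,0,0.02,0,0,0,0.3]
    - [0,0,0,0,0,0,0.3]

```text
time: 36.1
ee_pos: [438.9, 72.0, 48.9]
ee_rot: [0.628, 0.779, 0.0, 0.002]
wrist_force: [-0.1, -0.0, 0.8]
finger_gap: 55.6
```

```bash
python3 plan.py 437.3 73 8 12.4
```

```text
t 36.1 p [438.9  72.   48.9] yaw 12.27 tilt [ 0.18 -0.07] gap 55.6 F [-0.1 -0.   0.8] q [ 0.05 -0.12  2.09 -0.    1.17 -0.17]
dworld [ -1.6   1.  -40.9] shift now-axes [ 0.0057 -0.0059  0.1638] shift goal-axes [ 0.0055 -0.0055  0.1638] turn [ 0.0009  0.0006 -0.0007]
```

>>> arm_command:
  moves:
    - [0.005,-0.006,0.03,0.001,0,0,0.3]
    - [0,0,0.05,0,0,0,0.3]
    - [0,0,0.05,0,0,0,0.3]
    - [0,0,0.02,0,0,0,0.3]
    - [0,0,0.005,0,0,0,0.3]

```text
time: 36.6
ee_pos: [437.5, 73.1, 7.3]
ee_rot: [0.627, 0.779, -0.0, 0.001]
wrist_force: [0.4, -0.3, 0.1]
finger_gap: 55.8
```

```bash
python3 plan.py 437.3 73 8 12.4
```

```text
t 36.6 p [437.5  73.1   7.3] yaw 12.29 tilt [ 0.04 -0.11] gap 55.8 F [ 0.4 -0.3  0.1] q [ 0.05 -0.05  2.11 -0.    1.08 -0.16]
dworld [-0.2 -0.1  0.7] shift now-axes [-0.     -0.0008 -0.0029] shift goal-axes [-0.     -0.0008 -0.0029] turn [ 0.0001  0.0006 -0.0006]
```

>>> arm_command:
  moves:
    - [0,0,-0.003,0,0,0,-0.1]
    - [0,0,0,0,0,0,-0.55]
    - [0,0,0,0,0,0,-0.55]
    - [0,0,0,0,0,0,-0.55]
    - [0,0,0,0,0,0,-0.55]

```text
time: 37.1
ee_pos: [437.8, 73.0, 8.4]
ee_rot: [0.627, 0.779, -0.0, 0.001]
wrist_force: [-0.0, -0.2, -1.5]
finger_gap: 28.9
```

>>> arm_command:
  moves:
    - [0,0,0,0,0,0,-0.55]
    - [0,0,0,0,0,0,-0.55]
    - [0,0,0,0,0,0,-0.55]
    - [0,0,0,0,0,0,-0.55]
    - [0,0,0,0,0,0,-0.55]

```text
time: 37.6
ee_pos: [437.9, 73.0, 8.6]
ee_rot: [0.627, 0.779, -0.0, 0.001]
wrist_force: [0.5, 0.5, 0.3]
finger_gap: 28.9
```

```bash
python3 plan.py 592.5 287.5 100 12.4
```

```text
t 37.6 p [437.9  73.    8.6] yaw 12.29 tilt [ 0.08 -0.11] gap 28.9 F [0.5 0.5 0.3] q [ 0.05 -0.05  2.11 -0.    1.08 -0.16]
dworld [154.6 214.5  91.4] shift now-axes [ 0.7058  0.7873 -0.3663] shift goal-axes [ 0.705   0.7884 -0.3656] turn [ 0.0003  0.0007 -0.0006]
```

>>> arm_command:
  moves:
    - [0,0,-0.05,0,0,0,-0.55]
    - [0,0,-0.14,0,0,0,-0.55]
    - [0.02,0.02,-0.14,0,0,0,-0.55]
    - [0.07,0.08,-0.08,0,0,0,-0.55]
    - [0.11,0.12,-0.02,0,0,0,-0.55]

```text
time: 38.1
ee_pos: [478.4, 132.4, 121.1]
ee_rot: [0.629, 0.777, -0.002, -0.0]
wrist_force: [1.4, -0.0, -0.4]
finger_gap: 28.9
```

>>> arm_command:
  moves:
    - [0.13,0.14,0,0,0,0,-0.55]
    - [0.13,0.14,0,0,0,0,-0.55]
    - [0.12,0.13,0,0,0,0,-0.55]
    - [0.07,0.08,0,0,0,0,-0.55]
    - [0.03,0.03,0,0,0,0,-0.55]

```text
time: 38.6
ee_pos: [588.1, 286.3, 130.1]
ee_rot: [0.629, 0.778, 0.003, 0.003]
wrist_force: [-0.2, -0.7, -1.2]
finger_gap: 28.7
```

```bash
python3 plan.py 592.5 287.5 40 12.4
```

```text
t 38.6 p [588.1 286.3 130.1] yaw 12.07 tilt [0.43 0.04] gap 28.7 F [-0.2 -0.7 -1.2] q [ 0.38  0.33  1.44 -0.    1.36  0.17]
dworld [  4.4   1.2 -90.1] shift now-axes [0.0012 0.0154 0.3606] shift goal-axes [0.0008 0.0181 0.3605] turn [ 0.0024  0.0003 -0.0018]
```

>>> arm_command:
  moves:
    - [0.001,0.016,0.06,0.002,0,-0.002,-0.55]
    - [0,0,0.1,0,0,0,-0.55]
    - [0,0,0.1,0,0,0,-0.55]
    - [0,0,0.06,0,0,0,-0.55]
    - [0,0,0.01,0,0,0,-0.55]

```text
time: 39.1
ee_pos: [595.5, 291.7, 51.6]
ee_rot: [0.625, 0.781, 0.003, 0.002]
wrist_force: [0.4, -0.4, -1.5]
finger_gap: 29.0
```

```bash
python3 plan.py 592.5 287.5 16 12.4;python3 -c "
from m import *
S=snap('side','s15.png')
a=cv2.imread('pics/s15.png')[230:350,180:320]
cv2.imwrite('pics/s15c.png',cv2.resize(a,None,fx=5,fy=5,interpolation=2))"
```

```text
t 39.1 p [595.5 291.7  51.6] yaw 12.63 tilt [0.39 0.12] gap 29.0 F [ 0.4 -0.4 -1.5] q [ 0.38  0.43  1.47 -0.    1.24  0.16]
dworld [ -3.   -4.2 -35.6] shift now-axes [-0.0136 -0.0165  0.1422] shift goal-axes [-0.0136 -0.0154  0.1424] turn [ 0.0023 -0.0002  0.0013]
```

View pics/s15c.png

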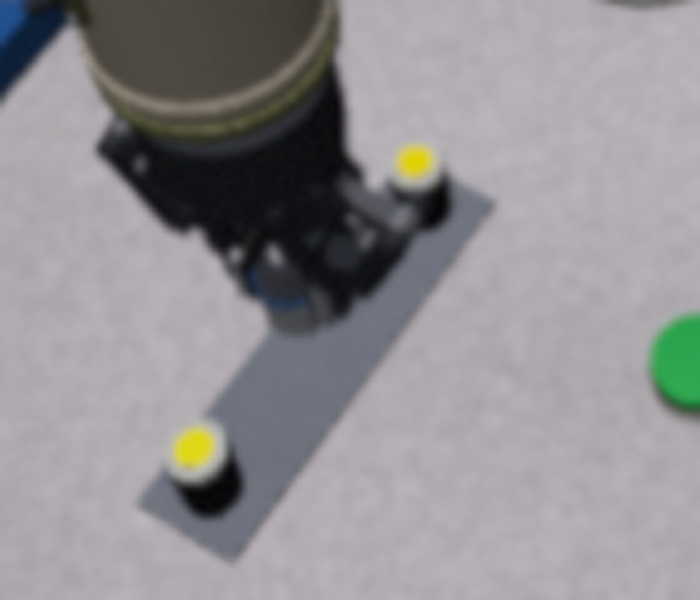

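The lens hangs over the foot between the two heads at crop (195,450) and (415,165), with no contact. I lower it slowly.

>>> arm_command:
  moves:
    - [-0.013,-0.015,0.03,0.002,0,0.001,-0.55]
    - [0,0,0.04,0,0,0,-0.55]
    - [0,0,0.035,0,0,0,-0.55]
    - [0,0,0.015,0,0,0,-0.55]
    - [0,0,0,0,0,0,-0.55]

```text
time: 39.65
ee_pos: [595.0, 287.9, 24.0]
ee_rot: [0.627, 0.779, 0.003, 0.001]
wrist_force: [0.4, 0.3, -1.1]
finger_gap: 28.6
```

```bash
python3 plan.py 592.5 287.5 12.5 12.4
```

```text
t 39.65 p [595.  287.9  24. ] yaw 12.4 tilt [0.33 0.16] gap 28.6 F [ 0.4  0.3 -1.1] q [0.37 0.46 1.48 0.   1.19 0.16]
dworld [ -2.5  -0.4 -11.5] shift now-axes [ 0.0005 -0.0104  0.046 ] shift goal-axes [ 0.0006 -0.0101  0.0461] turn [ 0.002  -0.0005 -0.    ]
```

>>> arm_command:
  moves:
    - [0,-0.01,0.015,0.002,0,0,-0.55]
    - [0,0,0.015,0,0,0,-0.55]
    - [0,0,0.008,0,0,0,-0.55]
    - [0,0,0.002,0,0,0,-0.55]
    - [0,0,0,0,0,0,-0.55]

```text
time: 40.15
ee_pos: [592.8, 287.7, 13.9]
ee_rot: [0.627, 0.779, 0.001, -0.001]
wrist_force: [-0.4, -0.7, -1.6]
finger_gap: 28.7
```

```bash
python3 plan.py 592.5 287.5 12.5 12.4
```

```text
t 40.15 p [592.8 287.7  13.9] yaw 12.41 tilt [-0.    0.09] gap 28.7 F [-0.4 -0.7 -1.6] q [0.37 0.47 1.49 0.   1.18 0.16]
dworld [-0.3 -0.2 -1.4] shift now-axes [-0.0003 -0.0015  0.0055] shift goal-axes [-0.0003 -0.0015  0.0055] turn [ 0.0001 -0.0005  0.0001]
```

>>> arm_command:
  moves:
    - [0,-0.001,0.004,0,0,0,-0.55]
    - [0,0,0.003,0,0,0,-0.55]
    - [0,0,0.003,0,0,0,-0.55]
    - [0,0,0,0,0,0,-0.55]
    - [0,0,0,0,0,0,-0.55]

```text
time: 40.65
ee_pos: [593.1, 287.8, 11.9]
ee_rot: [0.627, 0.779, 0.001, -0.0]
wrist_force: [0.9, -0.6, -1.0]
finger_gap: 28.7
```

```bash
python3 plan.py 592.5 287.5 12.5 12.4
```

```text
t 40.65 p [593.1 287.8  11.9] yaw 12.41 tilt [0.06 0.12] gap 28.7 F [ 0.9 -0.6 -1. ] q [0.37 0.48 1.49 0.   1.17 0.16]
dworld [-0.6 -0.3  0.6] shift now-axes [-0.0008 -0.0026 -0.0025] shift goal-axes [-0.0008 -0.0026 -0.0024] turn [ 0.0005 -0.0006  0.0001]
```

>>> arm_command:
  moves:
    - [0,-0.001,0.003,0,0,0,-0.55]
    - [0,0,0.002,0,0,0,-0.55]
    - [0,0,0,0,0,0,-0.55]
    - [0,0,0,0,0,0,-0.55]
    - [0,0,0,0,0,0,-0.55]

```text
time: 41.15
ee_pos: [593.3, 288.0, 11.8]
ee_rot: [0.627, 0.779, 0.002, 0.0]
wrist_force: [-1.2, -0.5, 1.8]
finger_gap: 28.8
```

```bash
python3 plan.py 592.5 287.5 12.5 12.4
```

```text
t 41.15 p [593.3 288.   11.8] yaw 12.41 tilt [0.12 0.14] gap 28.8 F [-1.2 -0.5  1.8] q [0.37 0.48 1.49 0.   1.17 0.16]
dworld [-0.8 -0.5  0.7] shift now-axes [-0.0013 -0.0037 -0.0029] shift goal-axes [-0.0013 -0.0037 -0.0029] turn [ 0.0008 -0.0006  0.0001]
```

Contact: z has stopped and Fz has turned positive. I release and retreat.

>>> arm_command:
  moves:
    - [0,0,0,0,0,0,-0.2]
    - [0,0,0,0,0,0,0.2]
    - [0,0,0,0,0,0,0.3]
    - [0,0,-0.04,0,0,0,0.3]
    - [0,0,-0.1,0,0,0,0.3]

```text
time: 41.65
ee_pos: [590.2, 286.6, 43.1]
ee_rot: [0.627, 0.779, -0.002, -0.002]
wrist_force: [0.1, -0.3, -0.9]
finger_gap: 55.4
```

>>> arm_command:
  moves:
    - [0,0,-0.14,0,0,0,0.3]
    - [0,0,-0.18,0,0,0,0.3]
    - [0,0,-0.16,0,0,0,0.3]
    - [0.1,-0.16,-0.06,0,0,0,0.3]
    - [0.1,-0.16,0,0,0,0,0.3]

```text
time: 42.15
ee_pos: [506.3, 317.2, 190.7]
ee_rot: [0.629, 0.778, 0.002, 0.0]
wrist_force: [0.3, 0.9, 1.0]
finger_gap: 55.2
```

>>> arm_command:
  moves:
    - [0.1,-0.16,0,0,0,0,0.3]
    - [0.1,-0.16,0,0,0,0,0.3]
    - [0.1,-0.14,0,0,0,0,0.3]
    - [0.1,-0.06,0,0,0,0,0.3]
    - [0.04,0,0,0,0,0,0.3]

```text
time: 42.65
ee_pos: [348.3, 401.3, 198.1]
ee_rot: [0.628, 0.778, 0.007, 0.001]
wrist_force: [1.1, -0.5, -0.2]
finger_gap: 55.3
```

```bash
python3 plan.py;python3 -c "
from m import *
S=snap('side','s16.png');T=snap('top','t16.png')
cv2.imwrite('pics/t16c.png',cv2.resize(cv2.imread('pics/t16.png')[140:290,180:470],None,fx=2.75,fy=2.75,interpolation=2))"
```

```text
t 42.65 p [348.3 401.3 198.1] yaw 12.13 tilt [0.61 0.58] gap 55.3 F [ 1.1 -0.5 -0.2] q [ 0.76 -0.05  1.74  0.    1.44  0.55]
```

View pics/t16c.png

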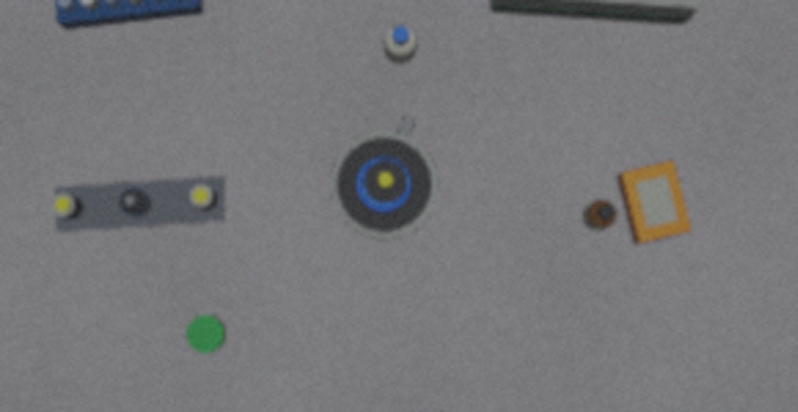

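View pics/s16.png

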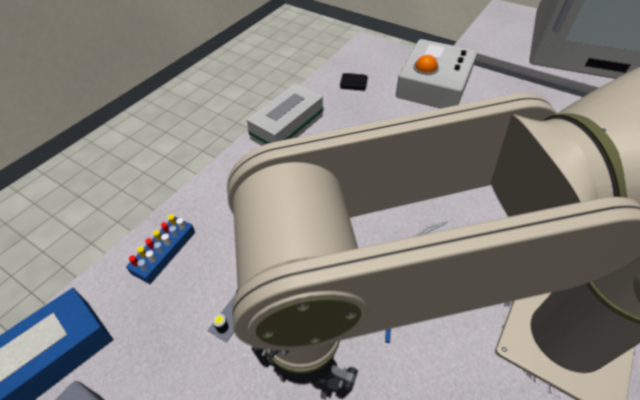

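The top view shows every item in place: stack (385,182), bottle (600,213), lens (133,202), and the green dish and white bottle unmoved. Last, the numbers.

```bash
python3 -c "
from m import *
T=np.load('pics/top.npy')
T0=cv2.cvtColor(cv2.imread('pics/top0.png'),cv2.COLOR_BGR2RGB)
def p(n,im,bx,f,z):
    r=blob(im,bx,f);print(n,r[0].round(2),r[1][4],onz('top',[r[0]],z)[0].round(1))
p('knob',T,(308,195,332,218),yel,69)
p('blue',T,(305,190,335,222),blue,30)
for im in(T0,T):
    p('green',im,(235,245,275,280),green,20);p('wb',im,(315,145,335,165),blue,75)
p('lL',T,(195,205,214,225),yel,45);p('lR',T,(245,202,264,222),yel,45)
p('lens dark',T,(216,203,242,225),lambda h,s,v:v<70,30)
p('oilcap',T,(390,205,412,226),lambda h,s,v:v<65,70)
print(proj('top',[[592.5,287.5,45],[592.5,287.5,4]]))
cv2.imwrite('pics/fin.png',cv2.cvtColor(np.hstack([cv2.resize(T[195:235,190:270],(500,250),interpolation=2),cv2.resize(T[190:230,300:340],(250,250),interpolation=2)]),cv2.COLOR_RGB2BGR))
"
```

```text
knob [319.6  204.96] 25 [607.7  14.5  69. ]
blue [317.16 209.42] 104 [598.9  21.9  30. ]
green [254.27 261.02] 126 [448.6 211.3  20. ]
wb [325.28 152.11] 18 [762.3  -4.5  75. ]
green [254.3  260.93] 126 [448.8 211.2  20. ]
wb [325.21 152.  ] 19 [762.7  -4.3  75. ]
lL [202.47 213.87] 15 [589.3 361.7  45. ]
lR [252.5  210.71] 14 [596.5 212.7  45. ]
lens dark [229.68 213.29] 56 [591.3 283.6  30. ]
oilcap [399.64 216.64] 22 [ 570.1 -216.5   70. ]
[[227.31048091 212.4349617 ]
 [230.15037329 213.7406904 ]]
```

View pics/fin.png

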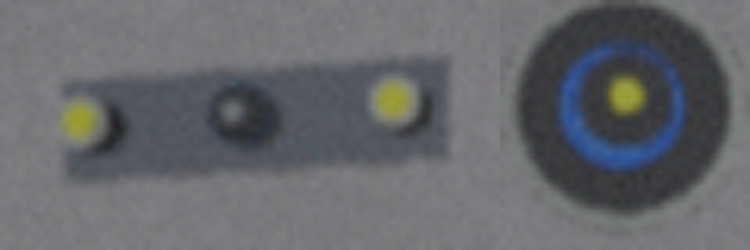

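```bash
python3 -c "
from h import *
print(workorder.close_job())"
```

```text
the job is handed in; nothing more can be done
None
```

The bench is laid out as asked, in the order asked, and the job was handed in at about 43 s. There was no verdict on hand-in.

**Stack:** The blue holder is within about 1–2 mm of the plate centre. The red dish sits flat and within about 1 mm of centre in the recess, and it stayed the right way up throughout. The shield is on top, knob up, about 1.5–2 mm to the right of the dish centre as the robot sees it. I left that because correcting it risked disturbing the dish.

**Amber bottle:** Its cap measures (570.1, −216.5) mm against a target of (570.1, −215.5). That is about 20 mm clear of the box's left face and level with its middle.

**Objective:** It stands wide end down on the lamp foot, within about 1–2 mm of midway between the two heads.

**Left alone:** The green dish and white bottle show no movement beyond measuring noise (at most 0.4 mm).

**What went wrong or stayed unchecked:**
- My first grasp of the holder missed and pushed it about 15 mm along the bench. I re-measured and picked it up cleanly the second time.
- In the last check the arm blocked the side camera, so the final positions rest on the top view alone. A side view of the finished stack, taken just after the shield was placed, looked right.
- The blue-ring reading in that last check was off because the shield hid part of the ring, so I ignored it.

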